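Reassemble the roller mixer and switch it on

TASK

The roller mixer has been taken apart for cleaning: first lay the drip tray flat in its pocket between the end walls, then lower every roller lying on the bench into a free pair of slots until both axle ends rest on the bottom, and seat the power pack flat in the bay on the mixer's side. When all of these are home, and only then, push the power lever all the way over to on; leave the other things on the bench where they are.

Things in the scene. Friction and masses are not known exactly. Their poses are not given: they have to be found in the camera images.
- mixer: White and grey roller mixer, fixed. Origin on the bench under the middle of its roller frame; x (yaw near 0) points away from the robot, along the lying rollers, y to its left. Two end walls across x, 10 mm thick, inner faces at x = -66 and +66 mm, y from -93 to 93, 87 mm high. In front (x -126 to -76 mm) a 40 mm high panel with the power lever.
- pocket (a point): Centre of the floor of the drip tray pocket between the end walls, 12 mm above the bench at the mixer's x = y = 0. Pocket 120 mm (x) by 160 mm (y), chamfered lip 10 mm high.
- bay (a point): Centre of the floor of the power pack's bay on the housing at the mixer's left, at x = 0, y = 150 mm in its frame, 35 mm above the bench. Bay 105 mm (x) by 61 mm (y), chamfered lip 15 mm high.
- tray_grip (a point): Drip tray: shallow steel tray 114 mm (its x) by 154 mm (its y), rim 12 mm high, with an upright grey grip rib across its middle, 56 mm long (along x), 14 mm thick, top 34 mm above the underside. The point is in the rib, 25 mm above the underside, so 25 mm above the pocket's floor when seated, tray x along mixer x, either way round. 0.35 kg.
- pack_center (a point): Power pack: a grey block 100 mm (its x) by 56 mm (its y) by 45 mm high, 0.3 to 0.5 kg. The point is its centre, 22.5 mm above its underside, so 22.5 mm above the bay's floor when seated, its x along mixer x, either way round.
- power (a joint): Power lever, a black toggle on the front panel, standing at x = -101, y = 125 mm of the mixer. 0 = off, leaning about 0.5 rad towards the mixer's -y; it swings towards +y to 1.0 rad = fully on and stays where it is left.
- power_tip (a point): Tip of the power lever, the end of its 70 mm stick.
- roller1_center (a point): One of up to three equal rollers (absent: None), 0.22 kg: grey body 28 mm across, 104 mm long along its x; square white hubs 36 mm wide, outer faces 60 mm from the middle; 10 mm steel axle, 160 mm end to end. The point is its middle on the axle line: 18 mm up when it lies on the bench, 66 mm when both ends are bottomed in a slot pair. Either way round, any pair.
- roller2_center (a point): One of up to three equal rollers (absent: None), 0.22 kg: grey body 28 mm across, 104 mm long along its x; square white hubs 36 mm wide, outer faces 60 mm from the middle; 10 mm steel axle, 160 mm end to end. The point is its middle on the axle line: 18 mm up when it lies on the bench, 66 mm when both ends are bottomed in a slot pair. Either way round, any pair.
- roller3_center (a point): One of up to three equal rollers (absent: None), 0.22 kg: grey body 28 mm across, 104 mm long along its x; square white hubs 36 mm wide, outer faces 60 mm from the middle; 10 mm steel axle, 160 mm end to end. The point is its middle on the axle line: 18 mm up when it lies on the bench, 66 mm when both ends are bottomed in a slot pair. Either way round, any pair.
- pair0 (a point): Slot pair 0, at y = -62 mm of the mixer: half-way between its two slots (one in each end wall), at the height of their bottoms, 61 mm above the bench. Slots are 14 mm wide, open at the top (87 mm), with a 5 mm 45-degree lead-in; an axle at the bottom has its line 5 mm above this point.
- pair1 (a point): Slot pair 1, at y = 0 mm of the mixer: half-way between its two slots (one in each end wall), at the height of their bottoms, 61 mm above the bench. Slots are 14 mm wide, open at the top (87 mm), with a 5 mm 45-degree lead-in; an axle at the bottom has its line 5 mm above this point.
- pair2 (a point): Slot pair 2, at y = 62 mm of the mixer: half-way between its two slots (one in each end wall), at the height of their bottoms, 61 mm above the bench. Slots are 14 mm wide, open at the top (87 mm), with a 5 mm 45-degree lead-in; an axle at the bottom has its line 5 mm above this point.
- beaker: Empty glass beaker, 72 mm across, 95 mm high; a bystander. Origin under its centre.
- dishes: Stack of clear dishes, 90 mm across, 36 mm high; a bystander. Origin under its centre.
- slidebox: Blue slide box 70 x 100 x 35 mm; a bystander. Origin under its centre.
- jar: Amber jar 60 mm across, 110 mm high; a bystander. Origin under its centre.
- washbottle: White bottle 68 mm across, 170 mm high; a bystander. Origin under its centre.
- spatula: Spatula 170 mm long lying on the bench; a bystander. Origin under its centre.
Not all that is in view belongs to the job. What is shaped like the part that bears roller3_center but brown or red is not meant.

How it is judged:
By the outcome, as a careful person would: the job done as asked, in the order asked, and still so for the second after the job is handed in, with the robot touching nothing.
Of roller1, roller2, roller3 only 2 to 3 are there at a start; the rules pass over those that are not, and their reading is None.
At some moment in a run one of roller1, roller2, roller3, pack may be knocked a few centimetres aside while the robot is not near it.
Once in a run the grip may slacken for a moment while it holds something.
It also fails if it takes over 208 s, if anything falls off the work surface, if the arm or the gripper's body presses on something with over 40 N, if the wrist force passes 120 N, or if a joint passes its speed limit or range.

ROBOT

A 6-joint arm with a two-finger parallel gripper is mounted at the origin on the work surface. World frame = base frame: x ahead of the robot, y to its left, z up, the work surface at z = 0. Lengths are in m, angles in degrees, forces in N, time in s.
With the tool pointing down it reaches from about 0.4 to 0.825 m from the base axis. Payload 7 kg.
Tool frame: the origin (TCP) lies at the very end of the fingers, on their centre line; the grasp point (between the pads) lies behind it (r.grasp_offset is the z of the grasp point in the tool frame, in m); z points along the fingers, y is the direction in which the jaws open and shut (so a half turn about z gives the same grasp; the last joint's range is limited). The gripper opens to 88 mm and grips with 3 to 60 N. Pads are 19 mm wide; open, the fingers measure 130 mm over their backs; the gripper's body (78 mm by 193 mm) begins 47 mm behind the grasp point.
Start: joints at [-48.409, 20.546, 0.682, 0, -70.136, -16.507], TCP at [0.286, -0.611, 0.227] pointing down, gripper open.
Joint ranges: [-176.03, 176.03], [-82.01, 121.73], [-58.28, 71.71], [-173.87, 95.51], [-174.79, -0.11], [-173.66, 173.66]. Speed limits (degrees/s): [136.94, 136.94, 172.46, 180, 180, 180].

INTERFACE

Orientations are given as [roll, pitch, yaw] about the fixed x, y, z axes, in that order (R = Rz(yaw) Ry(pitch) Rx(roll)).
In Python, from plant import r gives the robot as it stands. The module is installed in compiled form; this text tells all that it offers.
- The arm moves only by the tool servo_tool, never from a script. Its argument "targets" is a list of rows, each an object of numbers: "dx", "dy", "dz": the shift along the world's x, y, z in cm; "spin": the turn about the world's z in rad; "grip": the opening in per cent of the stroke, from 0 (shut) to 100 (fully open). A call has exactly 10 rows; each row is the pose to reach, as a shift and turn from the pose commanded when the call began; what a row does not reach only later rows make up. A row lasts 1/12 s, in which the tool goes at most 41.7 mm and 7.16 degrees, less where a joint would pass 70% of its speed; a pose out of reach is approached as far as the arm can. A call with a gripper value outside its range is refused whole. The fingers move at their own pace and stop on an object; "squeeze" is the grip in N (left out, the last holds). Time passes only in rows, so rows that repeat a pose let the fingers close, or fill a call up. It gives the time, the measured TCP pose, the force and the opening at its end, in the units of the state.
- r.get_state(): the state, without advancing time (a new reading comes with each control period).
- r.capture(name): name is "scene" or "top" or "wrist"; returns the picture (400x640x3 uint8, blue, green, red); there is no depth.
- r.get_calibration(name): a dict with "K" (3x3 intrinsics, pixels), "extrinsics" (4x4, takes a point from camera to world coordinates). Camera axes: x right, y down, z forward; pixel columns grow to the right and rows downward; lengths in m; the calibration is good to about 2 mm. A picture is of the moment at which its call begins: read the wrist's pose just before it. get_calibration takes no time and is no camera call; for the wrist camera it gives the pose at the moment of the call.
- r.close_job(): hands the job in, once; it reports no verdict.
Trained networks look in the newest picture that a camera, given by its name, has taken for a name from the list of things; names that differ only in an ending like _2 or _b are one class to them, and where a whole thing is asked for, a point or a joint stands for the part that bears it (a point fixed in the world has none). Each returns a list of dicts, best first, with "p" (0 to 1); they miss things now and then, are a little off and sometimes report something else, mostly with a low value. They report only what shows in the picture. A call takes as long as a camera call. They do not tell look-alikes from the thing itself.
- r.cut_out(name, camera): "mask" (400x640 bool, what is visible of it) and "extent" ([left, top, right, bottom] in pixels, round what is visible of it).
The state is a dict: "time_s": time; "joints": joint angles; "qd": joint speeds; "joint_torque": joint torques, N m; "tcp_pos": TCP position; "eef_rot": TCP orientation; "contact_force": force on the tool from outside, world axes, zero at the start; "moment": the same for the moment, N m; "gripper_width": finger opening in m.
Only numpy, scipy, OpenCV 4.12 (cv2) and the standard library are available. Lean on these libraries where they do the work, as an engineer would, in place of code of your own. Each camera call takes 0.05 s, during which the arm holds its last target. There are 200 camera calls.

## Working session

There is one attempt and no reset: what is moved stays moved. The work goes in short steps, Python scripts to look and compute and a tool call to move; the robot and the scene stay as the last step left them, time stands still between calls to the robot, and variables do not carry over. Pictures are saved under pics/ and viewed, about 12 in all and at most 16, crops included, and the job is handed in when it is done.

Besides the shell and the picture viewer there is one more tool, called after "Call:" as name(argument=value, ...) on one line, values as JSON. servo_tool: Moves the arm, as the interface text tells. Its arguments: {"type":"object","properties":{"targets":{"type":"array"},"squeeze":{"type":"number"}},"required":["targets"]}

```bash
mkdir -p pics; cat > h.py <<'E'
import numpy as np, cv2
from plant import r
def cal(c):
    k=r.get_calibration(c); return np.array(k["K"]),np.array(k["extrinsics"])
def ray(c,u,v,z,k=None):
    K,T=k or cal(c); d=T[:3,:3]@np.linalg.solve(K,[u,v,1.]); o=T[:3,3]
    return o+d*(z-o[2])/d[2]
def proj(c,p,k=None):
    K,T=k or cal(c); q=T[:3,:3].T@(np.array(p)-T[:3,3]); q=K@q; return q[:2]/q[2]
E
python3 - <<'E'
from h import *
s=r.get_state(); print({k:np.round(v,3) for k,v in s.items()}, r.grasp_offset)
for c in("scene","top","wrist"):
    im=r.capture(c); cv2.imwrite(f"pics/{c}0.png",im)
    K,T=cal(c); print(c,K.round(1).tolist(),T.round(3).tolist())
for c in("top","scene"):
  for n in("mixer","tray_grip","pack_center","power","roller1_center"):
    for d in r.cut_out(n,c):
        m=d["mask"]; 
        if m.sum()==0: continue
        (x,y),(w,h),a=cv2.minAreaRect(cv2.findNonZero(m.astype(np.uint8)))
        print(c,n,round(d["p"],2),np.round(d["extent"]),"rect",round(x),round(y),round(w),round(h),round(a),"world z0",ray(c,x,y,0.02).round(3))
E
```

```text
{'time_s': np.float64(0.0), 'joints': array([-4.8409e+01,  2.0592e+01,  6.3200e-01, -2.0000e-02, -7.0137e+01,
       -1.6507e+01]), 'qd': array([-0.044, -0.053, -0.058,  0.037,  0.065,  0.006]), 'joint_torque': array([ 0.0000e+00, -5.8272e+01,  2.9306e+01,  6.9970e+00,  7.0000e-03,
       -0.0000e+00]), 'tcp_pos': array([ 0.286, -0.611,  0.226]), 'eef_rot': array([ 1.79902e+02, -1.00000e-02, -1.54923e+02]), 'contact_force': array([ 0.47 , -1.021, -0.666]), 'moment': array([-0.021, -0.024, -0.029]), 'gripper_width': np.float64(0.087)} -0.0188
scene [[364.4, 0.0, 322.8], [0.0, 364.4, 199.7], [0.0, 0.0, 1.0]] [[-0.555, 0.684, -0.473, 0.939], [0.832, 0.448, -0.328, 0.25], [-0.012, -0.575, -0.818, 0.833], [0.0, 0.0, 0.0, 1.0]]
top [[364.9, 0.0, 323.4], [0.0, 364.9, 203.3], [0.0, 0.0, 1.0]] [[-0.013, -0.997, 0.075, 0.451], [-1.0, 0.014, 0.009, -0.052], [-0.01, -0.074, -0.997, 0.976], [0.0, 0.0, 0.0, 1.0]]
wrist [[358.1, 0.0, 317.9], [0.0, 358.1, 195.9], [0.0, 0.0, 1.0]] [[-0.423, 0.876, 0.231, 0.225], [0.906, 0.409, 0.11, -0.64], [0.002, 0.256, -0.967, 0.384], [0.0, 0.0, 0.0, 1.0]]
top mix
[... 314 characters left out ...]
 221 291 28 42 77 world z0 [0.297 0.224 0.02 ]
top power 0.55 [254. 207. 267. 220.] rect 262 212 11 11 90 world z0 [0.5  0.12 0.02]
top roller1_center 0.43 [260. 102. 325. 126.] rect 291 114 63 24 5 world z0 [0.763 0.039 0.02 ]
scene mixer 0.71 [267. 195. 416. 321.] rect 344 243 129 98 32 world z0 [0.55  0.043 0.02 ]
scene tray_grip 0.63 [414. 297. 495. 378.] rect 458 335 84 53 23 world z0 [0.606 0.367 0.02 ]
scene pack_center 0.75 [459. 235. 504. 282.] rect 479 256 27 44 36 world z0 [0.4   0.339 0.02 ]
scene power 0.65 [377. 211. 389. 230.] rect 383 218 23 10 57 world z0 [0.432 0.09  0.02 ]
scene roller1_center 0.29 [204. 244. 242. 294.] rect 221 266 55 33 63 world z0 [ 0.768 -0.172  0.02 ]
```

```bash
ls -la; nproc
```

```text
total 16
drwxr-xr-x  3 agent agent 4096 Dec  4 21:47 .
drwxr-xr-x 23 root  root  4096 Dec  4 21:47 ..
-rw-r--r--  1 agent agent  363 Dec  4 21:47 h.py
drwxr-xr-x  2 agent agent 4096 Dec  4 21:47 pics
4
```

```bash
python3 - <<'E'
import cv2
im=cv2.imread("pics/top0.png")[60:360,110:520]
cv2.imwrite("pics/top0z.png",cv2.resize(im,None,fx=1.95,fy=1.95,interpolation=cv2.INTER_CUBIC))
E
```

```text
(no output)
```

View pics/top0z.png

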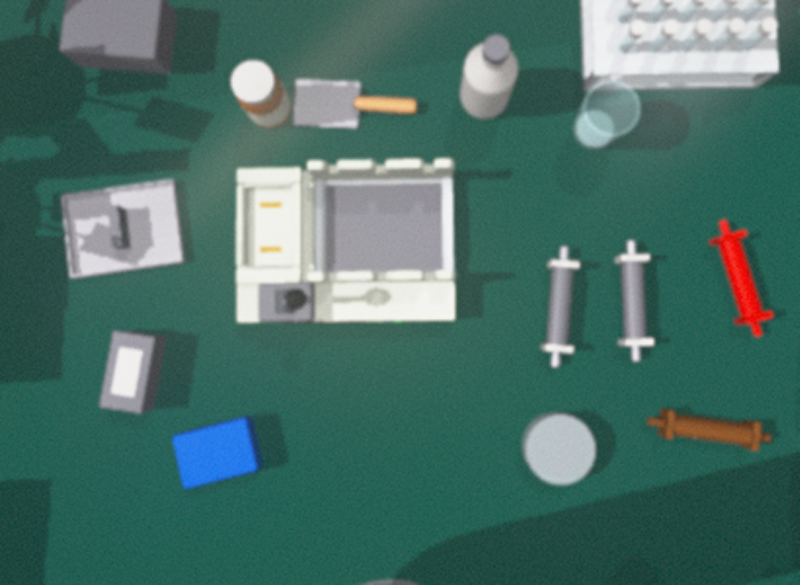

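View pics/scene0.png

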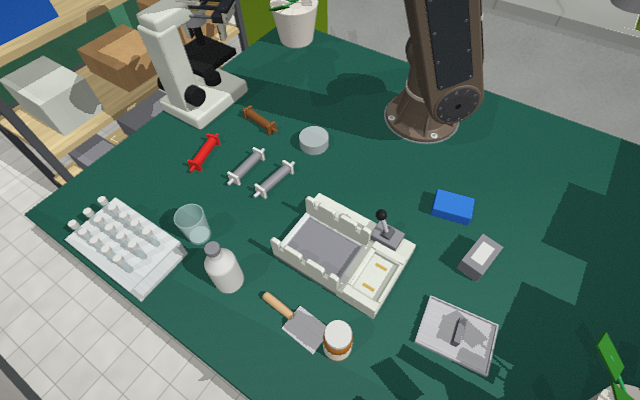

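The top view shows two grey rollers at about px (397,217) and (435,214), plus red and brown look-alikes. The tray is at (173,177), the pack at (178,250), and the mixer is empty with its lever at about (262,212). I'll move above the mixer for a wrist view.

Call:
servo_tool(targets=[{"dx": 4,"dy": 4,"dz": 3,"spin": -0.1,"grip": 100},{"dx": 13,"dy": 33,"dz": 10,"spin": -0.436,"grip": 100},{"dx": 13,"dy": 33,"dz": 10,"spin": -0.436,"grip": 100},{"dx": 13,"dy": 33,"dz": 10,"spin": -0.436,"grip": 100},{"dx": 13,"dy": 33,"dz": 10,"spin": -0.436,"grip": 100},{"dx": 13,"dy": 33,"dz": 10,"spin": -0.436,"grip": 100},{"dx": 13,"dy": 33,"dz": 10,"spin": -0.436,"grip": 100},{"dx": 13,"dy": 33,"dz": 10,"spin": -0.436,"grip": 100},{"dx": 13,"dy": 33,"dz": 10,"spin": -0.436,"grip": 100},{"dx": 13,"dy": 33,"dz": 10,"spin": -0.436,"grip": 100}])

```text
time_s: 1.48
tcp_pos: [0.4185, -0.2769, 0.3294]
eef_rot: [-180.0, 0.3, -179.6]
contact_force: [-1.3, -1.3, -0.0]
gripper_width: 0.0876
```

Call:
servo_tool(targets=[{"dx": 13,"dy": 35,"dz": 0,"spin": 0,"grip": 100},{"dx": 13,"dy": 35,"dz": 0,"spin": 0,"grip": 100},{"dx": 13,"dy": 35,"dz": 0,"spin": 0,"grip": 100},{"dx": 13,"dy": 35,"dz": 0,"spin": 0,"grip": 100},{"dx": 13,"dy": 35,"dz": 0,"spin": 0,"grip": 100},{"dx": 13,"dy": 35,"dz": 0,"spin": 0,"grip": 100},{"dx": 13,"dy": 35,"dz": 0,"spin": 0,"grip": 100},{"dx": 13,"dy": 35,"dz": 0,"spin": 0,"grip": 100},{"dx": 13,"dy": 35,"dz": 0,"spin": 0,"grip": 100},{"dx": 13,"dy": 35,"dz": 0,"spin": 0,"grip": 100}])

```text
time_s: 2.32
tcp_pos: [0.5479, 0.0739, 0.3255]
eef_rot: [180.0, -0.0, -179.7]
contact_force: [0.9, -0.4, 0.3]
gripper_width: 0.0877
```

```bash
python3 - <<'E'
from h import *
s=r.get_state(); print({k:np.round(s[k],3) for k in("time_s","tcp_pos","eef_rot","joints")})
K,T=cal("wrist"); im=r.capture("wrist"); np.savez("w1.npz",K=K,T=T,im=im)
print(T.round(3).tolist())
for n in("mixer","tray_grip","power","pack_center"):
    for d in r.cut_out(n,"wrist"): print(n,round(d["p"],2),np.round(d["extent"]))
cv2.imwrite("pics/w1.png",cv2.resize(im,None,fx=1.25,fy=1.25,interpolation=cv2.INTER_CUBIC))
E
```

```text
{'time_s': np.float64(2.317), 'tcp_pos': array([0.548, 0.074, 0.326]), 'eef_rot': array([ 1.79984e+02, -2.80000e-02, -1.79685e+02]), 'joints': array([ 2.79640e+01,  6.16600e+00, -5.44200e+00, -2.80000e-02,
       -7.84100e+01, -1.17644e+02])}
[[-0.005, 0.967, 0.255, 0.481], [1.0, 0.004, 0.003, 0.074], [0.001, 0.255, -0.967, 0.484], [0.0, 0.0, 0.0, 1.0]]
mixer 0.66 [168.  85. 420. 257.]
mixer 0.19 [237. 292. 352. 323.]
tray_grip 0.94 [472. 142. 588. 236.]
tray_grip 0.63 [ 49.  33.  96. 168.]
power 0.66 [331. 104. 368. 131.]
pack_center 0.51 [472. 146. 588. 239.]
pack_center 0.19 [ 48.  34.  98. 167.]
```

View pics/w1.png

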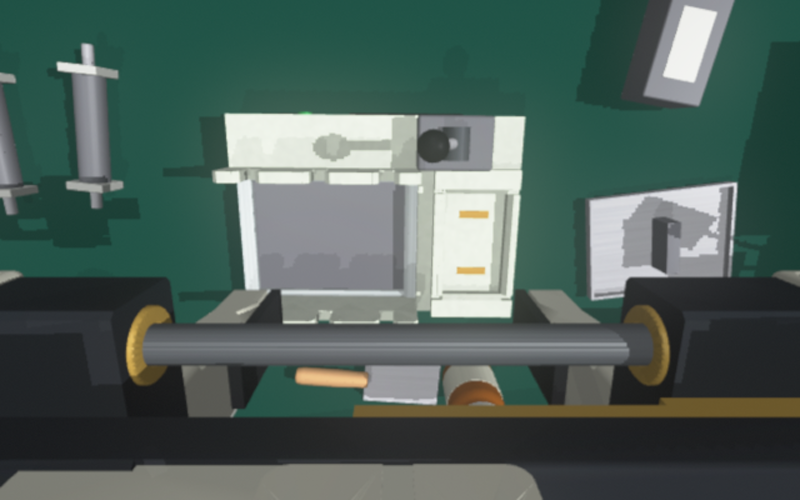

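The wrist view shows the mixer empty, its front wall ends at about zoomed (213,176) and (422,178), and the tray and pack to the right. I'll zoom in on the mixer for corner picks.

```bash
python3 - <<'E'
from h import *
im=np.load("w1.npz")["im"][80:270,160:430]
cv2.imwrite("pics/w1z.png",cv2.resize(im,None,fx=2.96,fy=2.96,interpolation=cv2.INTER_CUBIC))
E
```

```text
(no output)
```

View pics/w1z.png

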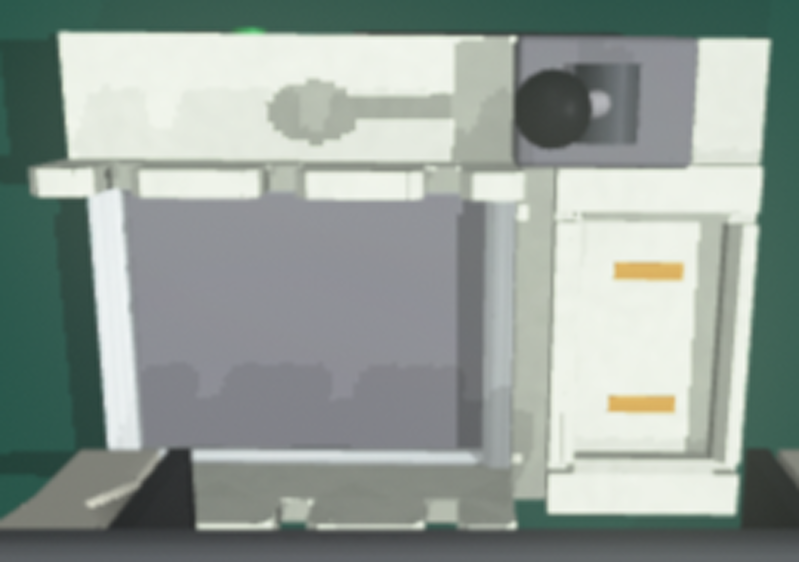

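```bash
cat > fit.py <<'E'
from h import *
from scipy.optimize import least_squares
w=np.load("w1.npz"); k=(w["K"],w["T"])
P=[((30,166),(-76,-93,87)),((527,170),(-76,93,87)),((34,197),(-66,-93,87)),((524,200),(-66,93,87)),((58,32),(-126,-93,40)),((516,526),(66,93,87)),((284,166),(-76,0,87)),((123,166),(-76,-62,87)),((447,169),(-76,62,87))]
uv=np.array([p[0] for p in P])/2.96+[160,80]-0.33; X=np.array([p[1] for p in P])/1e3
def W(t,X):
    c,s=np.cos(t[2]),np.sin(t[2]); X=np.atleast_2d(X); return np.c_[t[0]+c*X[:,0]-s*X[:,1],t[1]+s*X[:,0]+c*X[:,1],X[:,2]]
def res(t): return (np.array([proj(0,p,k) for p in W(t,X)])-uv).ravel()
f=least_squares(res,[.6,.05,0],loss="soft_l1",x_scale=[.01,.01,.01]); print(f.x.round(4),np.degrees(f.x[2]).round(2)); print(f.fun.reshape(-1,2).round(1).tolist())
np.save("mix.npy",f.x)
for c,p in (("tip",(-101,91,101)),("bayc",(0,150,35)),("bayFL",(-52.5,119.5,50)),("pk",(-60,-80,12)),("pk2",(60,80,22))):
    q=W(f.x,np.array(p)/1e3)[0]; print(c,q.round(4),"zoom",((proj(0,q,k)-[160,80])*2.96).round())
E
python3 fit.py; python3 - <<'E'
from h import *
# tray edges: from wrist image mask
w=np.load("w1.npz"); im=w["im"]; k=(w["K"],w["T"])
cv2.imwrite("pics/w1t.png",cv2.resize(im[130:245,460:600],None,fx=5.5,fy=5.0,interpolation=cv2.INTER_CUBIC))
E
```

```text
[ 0.5945  0.0038 -0.005 ] -0.29
[[-0.5, 0.2], [1.0, 0.5], [-1.0, -1.1], [1.8, -0.5], [1.8, -0.7], [1.8, -0.5], [-1.6, 1.0], [-3.7, 0.5], [-0.2, 0.6]]
tip [0.4939 0.0953 0.101 ] zoom [527. 103.]
bayc [0.5952 0.1538 0.035 ] zoom [648. 335.]
bayFL [0.5426 0.1236 0.05  ] zoom [587. 220.]
pk [ 0.5341 -0.0759  0.012 ] zoom [128. 187.]
pk2 [0.6549 0.0835 0.022 ] zoom [486. 453.]
```

View pics/w1t.png

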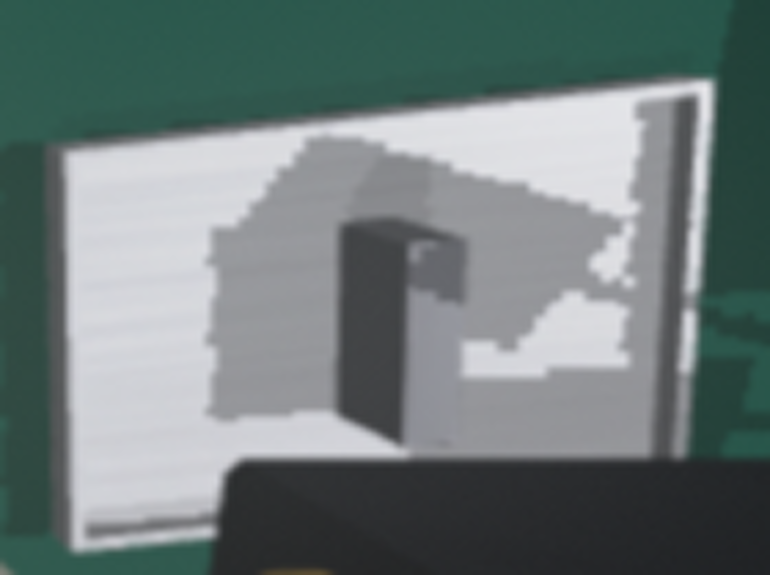

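The tray's corners and rib are clear, with the rib top at about zoomed (405–465, 243–445). The slot-centre picks were biased by the lit lead-in chamfers, so I'll refit with the edges instead.

```bash
cat > fit.py <<'E'
from h import *
from scipy.optimize import least_squares
def W(t,X):
    c,s=np.cos(t[2]),np.sin(t[2]); X=np.atleast_2d(X); return np.c_[t[0]+c*X[:,0]-s*X[:,1],t[1]+s*X[:,0]+c*X[:,1],X[:,2]]
def fit(P,k,sc,off,t0):
    """P: (zoom u or None, v or None, xyz mm)"""
    sc=np.array(sc); uv=np.array([[np.nan if a is None else a for a in p[0]] for p in P],float)
    uv=(uv+.5)/sc-.5+off; X=np.array([p[1] for p in P])/1e3; ok=~np.isnan(uv.ravel())
    res=lambda t:(np.array([proj(0,p,k) for p in W(t,X)])-uv).ravel()[ok]
    f=least_squares(res,t0,loss="soft_l1",x_scale=[.01,.01,.01])
    print(f.x.round(4),"yaw",np.degrees(f.x[2]).round(2),"res",res(f.x).round(1).tolist()); return f.x
E
cat > a.py <<'E'
from fit import *
w=np.load("w1.npz"); k=(w["K"],w["T"]); N=None
P=[((30,166),(-76,-93,87)),((527,170),(-76,93,87)),((34,197),(-66,-93,87)),((524,200),(-66,93,87)),((58,32),(-126,-93,40)),((516,526),(66,93,87)),
((106,N),(-76,-69,82)),((140,N),(-76,-50,87)),((264,N),(-76,-7,82)),((304,N),(-76,12,87)),((424,N),(-76,55,82)),((470,N),(-76,74,87))]
m=fit(P,k,(2.96,2.96),(160,80),[.6,.05,0]); np.save("mix.npy",m)
P=[((62,148),(-57,-77,12)),((715,82),(-57,77,12)),((72,550),(57,-77,12)),((406,246),(-28,-7,34)),((466,240),(-28,7,34)),((403,447),(28,-7,34)),((466,442),(28,7,34))]
fit(P,k,(5.5,5),(460,130),[.6,.35,.1])
for y in(-62,0,62): print(y,W(m,[0,y/1e3,.061]).round(4))
print("bay",W(m,[0,.15,.035]).round(4),"lever",W(m,[-.101,.125,.04]).round(4))
E
python3 a.py
```

```text
[ 0.5949  0.0026 -0.0039] yaw -0.22 res [-1.7, 0.7, -0.2, 0.8, -2.2, -0.6, 0.6, -0.2, 0.6, -0.2, 0.8, -0.2, -3.9, 0.3, -1.5, 1.4, 0.2, 1.8]
[0.6015 0.3624 0.1275] yaw 7.31 res [0.7, 0.8, -0.4, -0.3, -0.0, 0.1, 0.4, -0.5, 0.5, -0.6, -0.3, 0.4, -1.1, 0.2]
-62 [[ 0.5947 -0.0594  0.061 ]]
0 [[0.5949 0.0026 0.061 ]]
62 [[0.5952 0.0646 0.061 ]]
bay [[0.5955 0.1526 0.035 ]] lever [[0.4944 0.128  0.04  ]]
```

Call:
servo_tool(targets=[{"dx": 0.6,"dy": 3,"dz": -1,"spin": 0.02,"grip": 60},{"dx": 1.2,"dy": 6,"dz": -3,"spin": 0.05,"grip": 60},{"dx": 1.8,"dy": 9,"dz": -5,"spin": 0.08,"grip": 60},{"dx": 2.6,"dy": 12.5,"dz": -7,"spin": 0.122,"grip": 60},{"dx": 3.3,"dy": 16,"dz": -9,"spin": 0.122,"grip": 60},{"dx": 4,"dy": 19.5,"dz": -11,"spin": 0.122,"grip": 60},{"dx": 4.6,"dy": 23,"dz": -13,"spin": 0.122,"grip": 60},{"dx": 5.1,"dy": 26,"dz": -15,"spin": 0.122,"grip": 60},{"dx": 5.4,"dy": 28.5,"dz": -17.5,"spin": 0.122,"grip": 60},{"dx": 5.5,"dy": 29.3,"dz": -20,"spin": 0.122,"grip": 60}])

```text
time_s: 3.4
tcp_pos: [0.6022, 0.3638, 0.1259]
eef_rot: [179.9, 0.1, -172.9]
contact_force: [0.4, 0.5, -0.0]
gripper_width: 0.0526
```

```bash
cat > st.py <<'E'
from h import *
s=r.get_state(); print({k:np.round(s[k],4).tolist() for k in("time_s","tcp_pos","eef_rot","contact_force","gripper_width")})
E
python3 -c "
from h import *
r.capture('wrist');r.capture('wrist')"; python3 st.py
```

```text
{'time_s': 3.5, 'tcp_pos': [0.5993, 0.3602, 0.1215], 'eef_rot': [-179.7768, -0.3775, -172.9501], 'contact_force': [-0.784, -0.8376, -1.1897], 'gripper_width': 0.0529}
```

```bash
python3 - <<'E'
from h import *
for i in range(6):
    s=r.get_state(); T=cal("wrist")[1]; print(s["time_s"],s["tcp_pos"].round(4) if hasattr(s["tcp_pos"],"round") else s["tcp_pos"],T[:3,3].round(4)); r.capture("scene")
E
```

```text
3.5 [0.5993 0.3602 0.1215] [0.5334 0.3526 0.2804]
3.55 [0.6004 0.36   0.1245] [0.5341 0.3521 0.2832]
3.6 [0.6015 0.3603 0.1268] [0.5347 0.3521 0.2853]
3.65 [0.6021 0.3606 0.1282] [0.535  0.3521 0.2865]
3.7 [0.6023 0.3608 0.1289] [0.5351 0.3522 0.2872]
3.75 [0.6023 0.361  0.1292] [0.535  0.3523 0.2874]
```

Call:
servo_tool(targets=[{"dz": -3,"dy": 0.1},{"dz": -6,"dy": 0.15},{"dz": -8.5,"dy": 0.15},{"dz": -10.5,"dy": 0.15},{"dz": -11.5,"dy": 0.15},{"dz": -12,"dy": 0.15},{"dz": -12,"dy": 0.15},{"dz": -12,"dy": 0.15,"grip": 0},{"dz": -12,"dy": 0.15,"grip": 0},{"dz": -12,"dy": 0.15,"grip": 0}], squeeze=35)

```text
validation failed for argument at $.ta...
```

Call:
servo_tool(targets=[{"grip": 0},{"grip": 0},{"grip": 0},{"dz": 0.3,"grip": 0},{"dz": 1,"grip": 0},{"dz": 2,"grip": 0},{"dz": 3.5,"grip": 0},{"dz": 5,"grip": 0},{"dz": 5,"grip": 0},{"dz": 5,"grip": 0}])

```text
validation failed for argument at $.ta...
```

Call:
servo_tool(targets=[{"dx": 0,"dy": 0.1,"dz": -3,"spin": 0,"grip": 60},{"dx": 0,"dy": 0.15,"dz": -6,"spin": 0,"grip": 60},{"dx": 0,"dy": 0.15,"dz": -8.5,"spin": 0,"grip": 60},{"dx": 0,"dy": 0.15,"dz": -10.5,"spin": 0,"grip": 60},{"dx": 0,"dy": 0.15,"dz": -11.5,"spin": 0,"grip": 60},{"dx": 0,"dy": 0.15,"dz": -12,"spin": 0,"grip": 60},{"dx": 0,"dy": 0.15,"dz": -12,"spin": 0,"grip": 60},{"dx": 0,"dy": 0.15,"dz": -12,"spin": 0,"grip": 0},{"dx": 0,"dy": 0.15,"dz": -12,"spin": 0,"grip": 0},{"dx": 0,"dy": 0.15,"dz": -12,"spin": 0,"grip": 0}], squeeze=35)

```text
time_s: 4.63
tcp_pos: [0.6018, 0.3638, 0.0082]
eef_rot: [179.9, 0.1, -172.9]
contact_force: [0.9, -0.4, 0.9]
gripper_width: 0.0381
```

Call:
servo_tool(targets=[{"dx": 0,"dy": 0,"dz": 0,"spin": 0,"grip": 0},{"dx": 0,"dy": 0,"dz": 0,"spin": 0,"grip": 0},{"dx": 0,"dy": 0,"dz": 0,"spin": 0,"grip": 0},{"dx": 0,"dy": 0,"dz": 0.3,"spin": 0,"grip": 0},{"dx": 0,"dy": 0,"dz": 1,"spin": 0,"grip": 0},{"dx": 0,"dy": 0,"dz": 2,"spin": 0,"grip": 0},{"dx": 0,"dy": 0,"dz": 3.5,"spin": 0,"grip": 0},{"dx": 0,"dy": 0,"dz": 5,"spin": 0,"grip": 0},{"dx": 0,"dy": 0,"dz": 5,"spin": 0,"grip": 0},{"dx": 0,"dy": 0,"dz": 5,"spin": 0,"grip": 0}])

```text
time_s: 5.47
tcp_pos: [0.6016, 0.3638, 0.0579]
eef_rot: [179.9, 0.1, -172.9]
contact_force: [-0.3, -0.3, -3.6]
gripper_width: 0.0138
```

Call:
servo_tool(targets=[{"dx": 0,"dy": 0,"dz": 2.5,"spin": 0,"grip": 0},{"dx": 0,"dy": -0.5,"dz": 5.5,"spin": -0.02,"grip": 0},{"dx": -0.1,"dy": -2.5,"dz": 8,"spin": -0.05,"grip": 0},{"dx": -0.2,"dy": -5,"dz": 9,"spin": -0.08,"grip": 0},{"dx": -0.3,"dy": -8,"dz": 9,"spin": -0.1,"grip": 0},{"dx": -0.4,"dy": -11.5,"dz": 9,"spin": -0.127,"grip": 0},{"dx": -0.5,"dy": -15,"dz": 9,"spin": -0.127,"grip": 0},{"dx": -0.6,"dy": -18.5,"dz": 9,"spin": -0.127,"grip": 0},{"dx": -0.7,"dy": -22,"dz": 9,"spin": -0.127,"grip": 0},{"dx": -0.7,"dy": -25.5,"dz": 9,"spin": -0.127,"grip": 0}])

```text
time_s: 6.3
tcp_pos: [0.5929, 0.1064, 0.1456]
eef_rot: [-180.0, -0.1, 179.8]
contact_force: [0.3, -0.5, -3.7]
gripper_width: 0.0137
```

Call:
servo_tool(targets=[{"dx": 0,"dy": -3.5,"dz": 0,"spin": 0,"grip": 0},{"dx": 0,"dy": -6.5,"dz": 0,"spin": 0,"grip": 0},{"dx": 0,"dy": -8.8,"dz": 0,"spin": 0,"grip": 0},{"dx": 0,"dy": -10.1,"dz": 0,"spin": 0,"grip": 0},{"dx": 0,"dy": -10.6,"dz": 0,"spin": 0,"grip": 0},{"dx": 0,"dy": -10.6,"dz": 0,"spin": 0,"grip": 0},{"dx": 0,"dy": -10.6,"dz": 0,"spin": 0,"grip": 0},{"dx": 0,"dy": -10.6,"dz": 0,"spin": 0,"grip": 0},{"dx": 0,"dy": -10.6,"dz": 0,"spin": 0,"grip": 0},{"dx": 0,"dy": -10.6,"dz": 0,"spin": 0,"grip": 0}])

```text
time_s: 7.13
tcp_pos: [0.5942, 0.0031, 0.1465]
eef_rot: [180.0, -0.0, 179.9]
contact_force: [0.2, 0.2, -3.5]
gripper_width: 0.0141
```

```bash
python3 st.py; python3 - <<'E'
from h import *
K,T=cal("wrist"); im=r.capture("wrist"); np.savez("w2.npz",K=K,T=T,im=im)
cv2.imwrite("pics/w2.png",cv2.resize(im[0:280],None,fx=1.25,fy=1.25,interpolation=cv2.INTER_CUBIC))
E
```

```text
{'time_s': 7.1333, 'tcp_pos': [0.5942, 0.0031, 0.1465], 'eef_rot': [179.9956, -0.0017, 179.8868], 'contact_force': [0.1693, 0.1889, -3.4906], 'gripper_width': 0.0141}
```

View pics/w2.png

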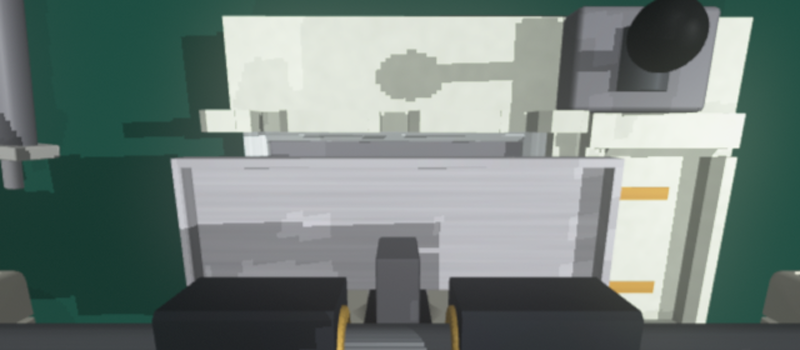

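The view shows the tray in hand, centred on column ~397. The wall ends are at about (200,110) and (588,111), so I'll refit the mixer and the held tray from this picture.

```bash
cat > b.py <<'E'
from fit import *
w=np.load("w2.npz"); k=(w["K"],w["T"]); N=None
P=[((200,110),(-76,-93,87)),((589,110),(-76,93,87)),((203,131),(-66,-93,87)),((588,131),(-66,93,87)),((223,16),(-126,-93,40)),
((264,N),(-76,-69,82)),((288,N),(-76,-50,87)),((380,N),(-76,-7,82)),((420,N),(-76,12,87)),((524,N),(-76,55,82)),((552,N),(-76,74,87))]
fit(P,k,(1.25,1.25),(0,0),[.6,.05,0])
fit(P[:5],k,(1.25,1.25),(0,0),[.6,.05,0])
z=146.5-9.0
P=[((172,158),(-57,-77,12+z)),((622,157),(-57,77,12+z)),((377,239),(-28,-7,34+z)),((418,238),(-28,7,34+z))]
fit(P,k,(1.25,1.25),(0,0),[.6,.05,0])
E
python3 b.py
```

```text
[ 0.5951  0.0024 -0.0025] yaw -0.15 res [-3.4, -0.3, 4.5, -0.3, -3.8, 0.6, 3.4, 0.6, -0.0, 0.0, -10.7, 0.0, 0.5, 0.8, -10.7, 1.5]
[ 0.5951  0.0024 -0.0025] yaw -0.15 res [-3.4, -0.3, 4.5, -0.3, -3.8, 0.6, 3.4, 0.6, -0.0, 0.0]
[5.928e-01 3.300e-03 5.000e-04] yaw 0.03 res [-0.7, -2.8, 0.8, -3.1, -1.8, 11.5, 1.6, 12.2]
```

Call:
servo_tool(targets=[{"dx": 0.1,"dy": -0.08,"dz": -2.5,"spin": 0,"grip": 0},{"dx": 0.1,"dy": -0.08,"dz": -5,"spin": 0,"grip": 0},{"dx": 0.1,"dy": -0.08,"dz": -7.5,"spin": 0,"grip": 0},{"dx": 0.1,"dy": -0.08,"dz": -9.5,"spin": 0,"grip": 0},{"dx": 0.1,"dy": -0.08,"dz": -10.3,"spin": 0,"grip": 0},{"dx": 0.1,"dy": -0.08,"dz": -10.9,"spin": 0,"grip": 0},{"dx": 0.1,"dy": -0.08,"dz": -11.4,"spin": 0,"grip": 0},{"dx": 0.1,"dy": -0.08,"dz": -11.9,"spin": 0,"grip": 0},{"dx": 0.1,"dy": -0.08,"dz": -12.3,"spin": 0,"grip": 0},{"dx": 0.1,"dy": -0.08,"dz": -12.6,"spin": 0,"grip": 0}])

```text
time_s: 8.02
tcp_pos: [0.5956, 0.0015, 0.0209]
eef_rot: [180.0, 0.1, 179.8]
contact_force: [-0.4, -0.0, -3.6]
gripper_width: 0.0139
```

Call:
servo_tool(targets=[{"dx": 0,"dy": 0,"dz": 0,"spin": 0,"grip": 0},{"dx": 0,"dy": 0,"dz": -0.1,"spin": 0,"grip": 0},{"dx": 0,"dy": 0,"dz": -0.1,"spin": 0,"grip": 0},{"dx": 0,"dy": 0,"dz": -0.1,"spin": 0,"grip": 0},{"dx": 0,"dy": 0,"dz": -0.1,"spin": 0,"grip": 0},{"dx": 0,"dy": 0,"dz": -0.1,"spin": 0,"grip": 0},{"dx": 0,"dy": 0,"dz": -0.1,"spin": 0,"grip": 0},{"dx": 0,"dy": 0,"dz": -0.1,"spin": 0,"grip": 0},{"dx": 0,"dy": 0,"dz": -0.1,"spin": 0,"grip": 0},{"dx": 0,"dy": 0,"dz": -0.1,"spin": 0,"grip": 0}])

```text
time_s: 8.85
tcp_pos: [0.5955, 0.0014, 0.02]
eef_rot: [180.0, 0.0, 179.8]
contact_force: [-0.5, -0.3, 3.8]
gripper_width: 0.014
```

Call:
servo_tool(targets=[{"dx": 0,"dy": 0,"dz": 0,"spin": 0,"grip": 45},{"dx": 0,"dy": 0,"dz": 0,"spin": 0,"grip": 45},{"dx": 0,"dy": 0,"dz": 0,"spin": 0,"grip": 45},{"dx": 0,"dy": 0,"dz": 0,"spin": 0,"grip": 45},{"dx": 0,"dy": 0,"dz": 1,"spin": 0,"grip": 45},{"dx": 0,"dy": 0,"dz": 3.5,"spin": 0,"grip": 45},{"dx": 0,"dy": 0,"dz": 7,"spin": 0,"grip": 45},{"dx": 0,"dy": 0,"dz": 11,"spin": 0,"grip": 45},{"dx": 0,"dy": -2,"dz": 15,"spin": 0,"grip": 45},{"dx": -0.4,"dy": -5,"dz": 18,"spin": 0,"grip": 45}])

```text
time_s: 9.68
tcp_pos: [0.5927, -0.045, 0.201]
eef_rot: [180.0, 0.2, 180.0]
contact_force: [1.8, 0.2, -0.5]
gripper_width: 0.0391
```

Call:
servo_tool(targets=[{"dx": -0.6,"dy": -3.5,"dz": 1,"spin": 0,"grip": 60},{"dx": -1.1,"dy": -7,"dz": 2,"spin": 0,"grip": 60},{"dx": -1.6,"dy": -10.5,"dz": 3,"spin": 0,"grip": 60},{"dx": -2,"dy": -14,"dz": 4,"spin": 0,"grip": 60},{"dx": -2.4,"dy": -17.5,"dz": 5,"spin": 0,"grip": 60},{"dx": -2.8,"dy": -20.5,"dz": 6,"spin": 0,"grip": 60},{"dx": -3,"dy": -22.5,"dz": 6,"spin": 0,"grip": 60},{"dx": -3,"dy": -24,"dz": 6,"spin": 0,"grip": 60},{"dx": -3,"dy": -24,"dz": 6,"spin": 0,"grip": 60},{"dx": -3,"dy": -24,"dz": 6,"spin": 0,"grip": 60}])

```text
time_s: 10.52
tcp_pos: [0.5611, -0.2863, 0.2565]
eef_rot: [180.0, -0.0, 179.7]
contact_force: [-0.2, 0.3, -0.8]
gripper_width: 0.0523
```

```bash
cat > look.py <<'E'
import sys
from h import *
def grab(tag,names):
    r.capture("wrist"); r.capture("wrist"); s=r.get_state(); K,T=cal("wrist"); im=r.capture("wrist"); np.savez(tag+".npz",K=K,T=T,im=im)
    print(s["time_s"],np.round(s["tcp_pos"],4),np.round(s["eef_rot"],2))
    for n,z in names:
        for d in r.cut_out(n,"wrist"):
            m=d["mask"]; hs=cv2.cvtColor(im,cv2.COLOR_BGR2HSV)[m]
            (x,y),(w,h),a=cv2.minAreaRect(cv2.findNonZero(m.astype(np.uint8)))
            print(n,round(d["p"],2),np.round(d["extent"]).tolist(),"sat",np.median(hs[:,1]),"ctr",round(x),round(y),round(w),round(h),round(a),ray(0,x,y,z,(K,T)).round(4))
    cv2.imwrite("pics/"+tag+".png",cv2.resize(im[:300],None,fx=1.25,fy=1.25,interpolation=cv2.INTER_CUBIC))
if __name__=="__main__": grab(sys.argv[1],[(a.split(":")[0],float(a.split(":")[1])) for a in sys.argv[2:]])
E
python3 look.py w3 roller1_center:0.025
```

```text
10.6167 [ 0.5614 -0.2852  0.2566] [ 1.7998e+02 -4.0000e-02  1.7984e+02]
roller1_center 0.44 [282.0, 292.0, 341.0, 326.0] sat 44.0 ctr 312 307 32 61 90 [ 0.7379 -0.2931  0.025 ]
```

View pics/w3.png

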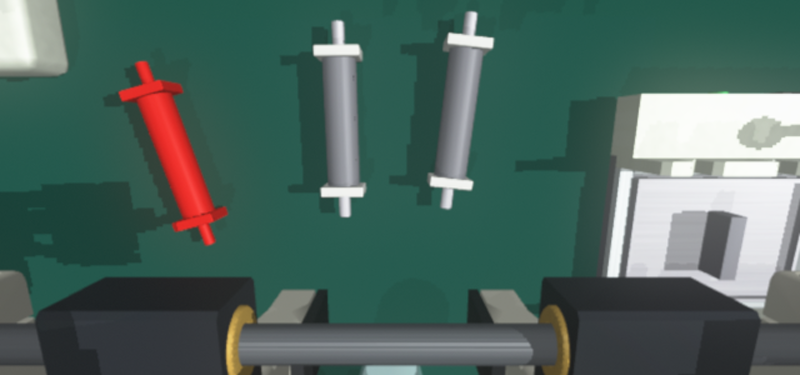

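The two grey rollers have axle ends at (337,22)-(345,216) and (471,12)-(446,208). The red look-alike is to the left, and the tray appears seated in the pocket.

```bash
cat > ax.py <<'E'
import sys
from h import *
def ax(tag,a,b,sc=1.25,z=.018):
    w=np.load(tag+".npz"); k=(w["K"],w["T"])
    p,q=[ray(0,(u+.5)/sc-.5,(v+.5)/sc-.5,z,k) for u,v in(a,b)]
    d=q-p; print("c",((p+q)/2).round(4),"L",np.linalg.norm(d).round(4),"yaw",np.degrees(np.arctan2(d[1],d[0])).round(2))
E
python3 - <<'E'
from ax import ax
ax("w3",(337,21),(345,217)); ax("w3",(471,12),(446,209))
E
```

```text
c [ 0.4917 -0.3327  0.018 ] L 0.1616 yaw 0.39
c [ 0.4851 -0.233   0.018 ] L 0.1617 yaw -5.77
```

Call:
servo_tool(targets=[{"dx": -1.5,"dy": 1,"dz": -2.5,"spin": -0.03,"grip": 60},{"dx": -3,"dy": 2,"dz": -5.5,"spin": -0.06,"grip": 60},{"dx": -4.5,"dy": 3,"dz": -8.5,"spin": -0.098,"grip": 60},{"dx": -6,"dy": 4.2,"dz": -11.5,"spin": -0.098,"grip": 60},{"dx": -7.2,"dy": 5,"dz": -14,"spin": -0.098,"grip": 60},{"dx": -7.6,"dy": 5.2,"dz": -16,"spin": -0.098,"grip": 60},{"dx": -7.6,"dy": 5.2,"dz": -18,"spin": -0.098,"grip": 60},{"dx": -7.6,"dy": 5.2,"dz": -19,"spin": -0.098,"grip": 60},{"dx": -7.6,"dy": 5.2,"dz": -19,"spin": -0.098,"grip": 60},{"dx": -7.6,"dy": 5.2,"dz": -19,"spin": -0.098,"grip": 60}])

```text
time_s: 11.55
tcp_pos: [0.486, -0.2337, 0.067]
eef_rot: [-180.0, -0.0, 174.3]
contact_force: [1.0, -0.5, 0.3]
gripper_width: 0.0528
```

Call:
servo_tool(targets=[{"dx": 0,"dy": 0,"dz": -2,"spin": 0,"grip": 60},{"dx": 0,"dy": 0,"dz": -4,"spin": 0,"grip": 60},{"dx": 0,"dy": 0,"dz": -5.5,"spin": 0,"grip": 60},{"dx": 0,"dy": 0,"dz": -6.1,"spin": 0,"grip": 60},{"dx": 0,"dy": 0,"dz": -6.3,"spin": 0,"grip": 60},{"dx": 0,"dy": 0,"dz": -6.3,"spin": 0,"grip": 60},{"dx": 0,"dy": 0,"dz": -6.3,"spin": 0,"grip": 0},{"dx": 0,"dy": 0,"dz": -6.3,"spin": 0,"grip": 0},{"dx": 0,"dy": 0,"dz": -6.3,"spin": 0,"grip": 0},{"dx": 0,"dy": 0,"dz": -6.3,"spin": 0,"grip": 0}])

```text
time_s: 12.38
tcp_pos: [0.4859, -0.2341, 0.0045]
eef_rot: [-180.0, 0.1, 174.2]
contact_force: [0.2, 0.4, -0.2]
gripper_width: 0.0309
```

Call:
servo_tool(targets=[{"dx": 0,"dy": 0,"dz": 0,"spin": 0,"grip": 0},{"dx": 0,"dy": 0,"dz": 0,"spin": 0,"grip": 0},{"dx": 0,"dy": 0,"dz": 0.5,"spin": 0,"grip": 0},{"dx": 0,"dy": 0,"dz": 2,"spin": 0,"grip": 0},{"dx": 0,"dy": 0,"dz": 5,"spin": 0,"grip": 0},{"dx": 0,"dy": 0,"dz": 8,"spin": 0.03,"grip": 0},{"dx": 1,"dy": 1,"dz": 11,"spin": 0.06,"grip": 0},{"dx": 2.5,"dy": 3,"dz": 13,"spin": 0.09,"grip": 0},{"dx": 4,"dy": 6,"dz": 14,"spin": 0.098,"grip": 0},{"dx": 5.5,"dy": 9,"dz": 14,"spin": 0.098,"grip": 0}])

```text
time_s: 13.22
tcp_pos: [0.5421, -0.1435, 0.147]
eef_rot: [-180.0, 0.3, 179.8]
contact_force: [0.9, -1.3, -3.3]
gripper_width: 0.0272
```

Call:
servo_tool(targets=[{"dx": 1.5,"dy": 3,"dz": 0,"spin": 0,"grip": 0},{"dx": 3,"dy": 5.5,"dz": 0,"spin": 0,"grip": 0},{"dx": 4.4,"dy": 7.5,"dz": 0,"spin": 0,"grip": 0},{"dx": 5.3,"dy": 8.4,"dz": 0,"spin": 0,"grip": 0},{"dx": 5.4,"dy": 8.4,"dz": 0,"spin": 0,"grip": 0},{"dx": 5.4,"dy": 8.4,"dz": 0,"spin": 0,"grip": 0},{"dx": 5.4,"dy": 8.4,"dz": 0,"spin": 0,"grip": 0},{"dx": 5.4,"dy": 8.4,"dz": 0,"spin": 0,"grip": 0},{"dx": 5.4,"dy": 8.4,"dz": 0,"spin": 0,"grip": 0},{"dx": 5.4,"dy": 8.4,"dz": 0,"spin": 0,"grip": 0}])

```text
time_s: 14.05
tcp_pos: [0.5941, -0.0607, 0.1439]
eef_rot: [180.0, 0.0, 179.8]
contact_force: [-0.1, -0.5, -2.5]
gripper_width: 0.0273
```

```bash
python3 look.py w4; python3 st.py
```

```text
14.15 [ 0.5943 -0.0605  0.144 ] [1.8000e+02 1.0000e-02 1.7978e+02]
{'time_s': 14.2, 'tcp_pos': [0.5943, -0.0603, 0.1439], 'eef_rot': [179.9966, 0.0101, 179.7856], 'contact_force': [-0.3739, 0.0717, -2.5192], 'gripper_width': 0.0274}
```

View pics/w4.png

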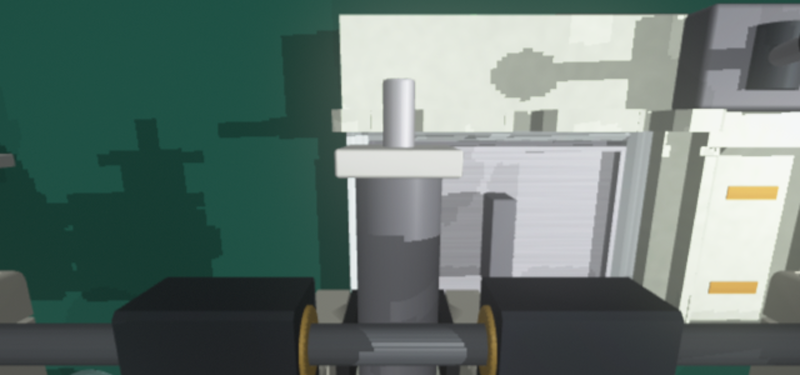

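The roller is gripped with its axle at column ~398, lined up with the slot 0 gap (~372–423). I'll lower it now.

Call:
servo_tool(targets=[{"dx": 0.1,"dy": 0.05,"dz": -1.5,"spin": 0,"grip": 0},{"dx": 0.1,"dy": 0.05,"dz": -3,"spin": 0,"grip": 0},{"dx": 0.1,"dy": 0.05,"dz": -4.5,"spin": 0,"grip": 0},{"dx": 0.1,"dy": 0.05,"dz": -5.5,"spin": 0,"grip": 0},{"dx": 0.1,"dy": 0.05,"dz": -6.3,"spin": 0,"grip": 0},{"dx": 0.1,"dy": 0.05,"dz": -7,"spin": 0,"grip": 0},{"dx": 0.1,"dy": 0.05,"dz": -7.7,"spin": 0,"grip": 0},{"dx": 0.1,"dy": 0.05,"dz": -8.3,"spin": 0,"grip": 0},{"dx": 0.1,"dy": 0.05,"dz": -8.8,"spin": 0,"grip": 0},{"dx": 0.1,"dy": 0.05,"dz": -9.1,"spin": 0,"grip": 0}])

```text
time_s: 15.03
tcp_pos: [0.5954, -0.0595, 0.0523]
eef_rot: [-180.0, -0.0, 179.8]
contact_force: [-1.1, 0.8, 2.3]
gripper_width: 0.0277
```

Call:
servo_tool(targets=[{"dx": 0,"dy": 0,"dz": 0,"spin": 0,"grip": 0},{"dx": 0,"dy": 0,"dz": -0.1,"spin": 0,"grip": 0},{"dx": 0,"dy": 0,"dz": -0.2,"spin": 0,"grip": 0},{"dx": 0,"dy": 0,"dz": -0.2,"spin": 0,"grip": 0},{"dx": 0,"dy": 0,"dz": -0.2,"spin": 0,"grip": 0},{"dx": 0,"dy": 0,"dz": -0.2,"spin": 0,"grip": 0},{"dx": 0,"dy": 0,"dz": -0.2,"spin": 0,"grip": 0},{"dx": 0,"dy": 0,"dz": -0.2,"spin": 0,"grip": 0},{"dx": 0,"dy": 0,"dz": -0.2,"spin": 0,"grip": 0},{"dx": 0,"dy": 0,"dz": -0.2,"spin": 0,"grip": 0}])

```text
time_s: 15.87
tcp_pos: [0.5958, -0.0595, 0.0522]
eef_rot: [-180.0, 0.1, 179.8]
contact_force: [-3.8, 0.5, 7.3]
gripper_width: 0.0272
```

Call:
servo_tool(targets=[{"dx": 0,"dy": 0,"dz": 0,"spin": 0,"grip": 45},{"dx": 0,"dy": 0,"dz": 0,"spin": 0,"grip": 45},{"dx": 0,"dy": 0,"dz": 0,"spin": 0,"grip": 45},{"dx": 0,"dy": 0,"dz": 0,"spin": 0,"grip": 45},{"dx": 0,"dy": 0,"dz": 1,"spin": 0,"grip": 45},{"dx": 0,"dy": 0,"dz": 3.5,"spin": 0,"grip": 45},{"dx": 0,"dy": 0,"dz": 7,"spin": 0,"grip": 45},{"dx": 0,"dy": -1,"dz": 11,"spin": 0,"grip": 45},{"dx": -0.2,"dy": -4,"dz": 13.5,"spin": 0,"grip": 60},{"dx": -0.4,"dy": -7,"dz": 15.5,"spin": 0,"grip": 60}])

```text
time_s: 16.7
tcp_pos: [0.5926, -0.1295, 0.2101]
eef_rot: [-180.0, 0.3, 180.0]
contact_force: [0.1, 0.4, -0.5]
gripper_width: 0.0475
```

Call:
servo_tool(targets=[{"dx": -0.6,"dy": -3.5,"dz": 1,"spin": 0,"grip": 60},{"dx": -1.1,"dy": -7,"dz": 2,"spin": 0,"grip": 60},{"dx": -1.6,"dy": -10.5,"dz": 3,"spin": 0,"grip": 60},{"dx": -2,"dy": -14,"dz": 3.5,"spin": 0,"grip": 60},{"dx": -2.5,"dy": -17,"dz": 3.5,"spin": 0,"grip": 60},{"dx": -3,"dy": -19,"dz": 3.5,"spin": 0,"grip": 60},{"dx": -3,"dy": -20,"dz": 3.5,"spin": 0,"grip": 60},{"dx": -3,"dy": -20,"dz": 3.5,"spin": 0,"grip": 60},{"dx": -3,"dy": -20,"dz": 3.5,"spin": 0,"grip": 60},{"dx": -3,"dy": -20,"dz": 3.5,"spin": 0,"grip": 60}])

```text
time_s: 17.53
tcp_pos: [0.5617, -0.3287, 0.241]
eef_rot: [180.0, 0.0, 179.8]
contact_force: [-0.1, 0.4, 0.4]
gripper_width: 0.0526
```

```bash
python3 look.py w5; cat > seg.py <<'E'
import sys
from h import *
def seg(tag,vmax=215):
    w=np.load(tag+".npz"); im=w["im"]; k=(w["K"],w["T"]); g=cv2.cvtColor(im,cv2.COLOR_BGR2HSV)
    m=((g[...,1]<60)&(g[...,2]>70)).astype(np.uint8); m[vmax:]=0
    n,l,s,c=cv2.connectedComponentsWithStats(m)
    for i in range(1,n):
        if s[i,4]>1500:
            (x,y),(a,b),t=cv2.minAreaRect(cv2.findNonZero((l==i).astype(np.uint8)))
            P=cv2.findNonZero((l==i).astype(np.uint8))[:,0]; 
            e=[P[P[:,1]<=P[:,1].min()+3].mean(0),P[P[:,1]>=P[:,1].max()-3].mean(0)]
            p,q=ray(0,*e[0],.018,k),ray(0,*e[1],.018,k); d=q-p
            print(s[i].tolist(),"ctr",((p+q)/2).round(4),"L",np.linalg.norm(d).round(4),"yaw",np.degrees(np.arctan2(d[1],d[0])).round(2))
seg(sys.argv[1])
E
python3 seg.py w3; python3 seg.py w5
```

```text
17.6333 [ 0.5618 -0.3284  0.241 ] [1.8000e+02 1.0000e-02 1.7989e+02]
[0, 0, 55, 62, 3154] ctr [ 0.4235 -0.5853  0.018 ] L 0.0556 yaw -11.33
[342, 9, 54, 159, 3958] ctr [ 0.4845 -0.2331  0.018 ] L 0.1586 yaw -5.88
[250, 16, 43, 158, 3909] ctr [ 0.491  -0.3324  0.018 ] L 0.1583 yaw 0.35
[478, 73, 162, 142, 21690] ctr [ 0.5439 -0.0086  0.018 ] L 0.152 yaw 3.28
[0, 0, 86, 59, 4884] ctr [ 0.4258 -0.6007  0.018 ] L 0.0504 yaw -10.5
[293, 11, 40, 165, 4230] ctr [ 0.4907 -0.3322  0.018 ] L 0.1586 yaw 0.33
[521, 72, 119, 143, 15436] ctr [ 0.5418 -0.0405  0.018 ] L 0.1474 yaw 3.92
```

View pics/w5.png

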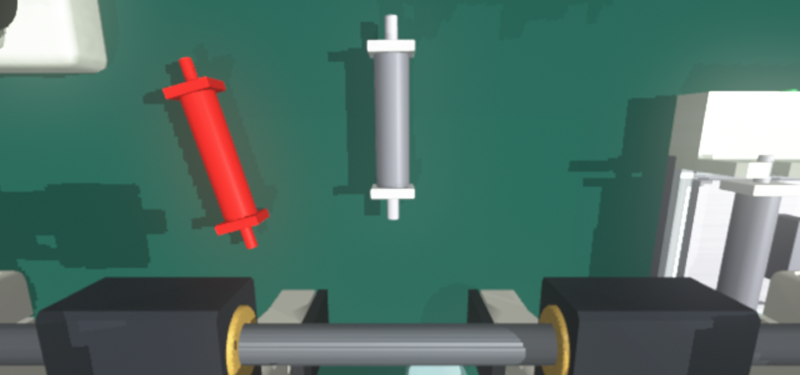

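Roller A is unmoved at (0.491, -0.332), and the first roller looks seated at the right of the picture.

Call:
servo_tool(targets=[{"dx": -1.5,"dy": 0,"dz": -2.5,"spin": 0,"grip": 60},{"dx": -3,"dy": -0.1,"dz": -5.5,"spin": 0.008,"grip": 60},{"dx": -4.5,"dy": -0.2,"dz": -8.5,"spin": 0.008,"grip": 60},{"dx": -6,"dy": -0.3,"dz": -11.5,"spin": 0.008,"grip": 60},{"dx": -7,"dy": -0.4,"dz": -14,"spin": 0.008,"grip": 60},{"dx": -7.1,"dy": -0.4,"dz": -15.5,"spin": 0.008,"grip": 60},{"dx": -7.1,"dy": -0.4,"dz": -17,"spin": 0.008,"grip": 60},{"dx": -7.1,"dy": -0.4,"dz": -17.6,"spin": 0.008,"grip": 60},{"dx": -7.1,"dy": -0.4,"dz": -17.6,"spin": 0.008,"grip": 60},{"dx": -7.1,"dy": -0.4,"dz": -17.6,"spin": 0.008,"grip": 60}])

```text
time_s: 18.52
tcp_pos: [0.4911, -0.3332, 0.0652]
eef_rot: [-180.0, 0.0, -179.7]
contact_force: [-0.3, 0.5, 1.1]
gripper_width: 0.0524
```

Call:
servo_tool(targets=[{"dx": 0,"dy": 0,"dz": -2,"spin": 0,"grip": 60},{"dx": 0,"dy": 0,"dz": -4,"spin": 0,"grip": 60},{"dx": 0,"dy": 0,"dz": -5.3,"spin": 0,"grip": 60},{"dx": 0,"dy": 0,"dz": -5.9,"spin": 0,"grip": 60},{"dx": 0,"dy": 0,"dz": -6.1,"spin": 0,"grip": 60},{"dx": 0,"dy": 0,"dz": -6.1,"spin": 0,"grip": 60},{"dx": 0,"dy": 0,"dz": -6.1,"spin": 0,"grip": 0},{"dx": 0,"dy": 0,"dz": -6.1,"spin": 0,"grip": 0},{"dx": 0,"dy": 0,"dz": -6.1,"spin": 0,"grip": 0},{"dx": 0,"dy": 0,"dz": -6.1,"spin": 0,"grip": 0}])

```text
time_s: 19.35
tcp_pos: [0.4908, -0.3336, 0.0045]
eef_rot: [-180.0, 0.1, -179.7]
contact_force: [0.8, 1.4, -0.2]
gripper_width: 0.0315
```

Call:
servo_tool(targets=[{"dx": 0,"dy": 0,"dz": 0,"spin": 0,"grip": 0},{"dx": 0,"dy": 0,"dz": 0,"spin": 0,"grip": 0},{"dx": 0,"dy": 0,"dz": 0.5,"spin": 0,"grip": 0},{"dx": 0,"dy": 0,"dz": 2,"spin": 0,"grip": 0},{"dx": 0,"dy": 0,"dz": 5,"spin": 0,"grip": 0},{"dx": 0,"dy": 0,"dz": 8,"spin": -0.008,"grip": 0},{"dx": 0.5,"dy": 2,"dz": 11,"spin": -0.008,"grip": 0},{"dx": 1.5,"dy": 5,"dz": 13,"spin": -0.008,"grip": 0},{"dx": 2.5,"dy": 8.5,"dz": 14.5,"spin": -0.008,"grip": 0},{"dx": 3.5,"dy": 12,"dz": 14.5,"spin": -0.008,"grip": 0}])

```text
time_s: 20.18
tcp_pos: [0.5271, -0.213, 0.1526]
eef_rot: [-179.9, 0.3, 179.8]
contact_force: [1.1, 0.5, -2.3]
gripper_width: 0.027
```

Call:
servo_tool(targets=[{"dx": 1,"dy": 3.5,"dz": 0,"spin": 0,"grip": 0},{"dx": 2,"dy": 7,"dz": 0,"spin": 0,"grip": 0},{"dx": 3,"dy": 10.5,"dz": 0,"spin": 0,"grip": 0},{"dx": 4,"dy": 14,"dz": 0,"spin": 0,"grip": 0},{"dx": 5,"dy": 17.5,"dz": 0,"spin": 0,"grip": 0},{"dx": 6,"dy": 21,"dz": 0,"spin": 0,"grip": 0},{"dx": 6.8,"dy": 24.5,"dz": 0,"spin": 0,"grip": 0},{"dx": 7,"dy": 27,"dz": 0,"spin": 0,"grip": 0},{"dx": 7,"dy": 27.8,"dz": 0,"spin": 0,"grip": 0},{"dx": 7,"dy": 27.8,"dz": 0,"spin": 0,"grip": 0}])

```text
time_s: 21.02
tcp_pos: [0.5951, 0.0665, 0.1484]
eef_rot: [-180.0, -0.1, 180.0]
contact_force: [-0.1, -0.6, -2.1]
gripper_width: 0.0269
```

```bash
python3 look.py w6; python3 st.py
```

```text
21.1167 [0.5949 0.0643 0.1485] [-1.7998e+02 -6.0000e-02  1.7985e+02]
{'time_s': 21.1667, 'tcp_pos': [0.595, 0.0637, 0.1486], 'eef_rot': [-179.9819, -0.0461, 179.7996], 'contact_force': [-0.3929, -0.6234, -2.2544], 'gripper_width': 0.0275}
```

View pics/w6.png

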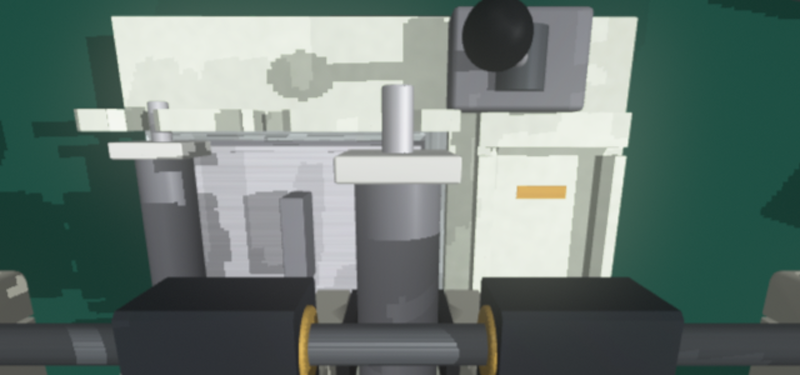

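The axle is at column ~397 and the slot 2 centre at ~396, so they line up. Roller 1's axle sits in slot 0. Lowering the second roller.

Call:
servo_tool(targets=[{"dx": 0,"dy": 0.05,"dz": -2,"spin": 0,"grip": 0},{"dx": 0,"dy": 0.05,"dz": -3.5,"spin": 0,"grip": 0},{"dx": 0,"dy": 0.05,"dz": -5,"spin": 0,"grip": 0},{"dx": 0,"dy": 0.05,"dz": -6,"spin": 0,"grip": 0},{"dx": 0,"dy": 0.05,"dz": -6.8,"spin": 0,"grip": 0},{"dx": 0,"dy": 0.05,"dz": -7.5,"spin": 0,"grip": 0},{"dx": 0,"dy": 0.05,"dz": -8.2,"spin": 0,"grip": 0},{"dx": 0,"dy": 0.05,"dz": -8.8,"spin": 0,"grip": 0},{"dx": 0,"dy": 0.05,"dz": -9.3,"spin": 0,"grip": 0},{"dx": 0,"dy": 0.05,"dz": -9.6,"spin": 0,"grip": 0}])

```text
time_s: 22.0
tcp_pos: [0.5954, 0.065, 0.0523]
eef_rot: [-180.0, -0.0, 179.8]
contact_force: [-0.7, 0.4, 0.9]
gripper_width: 0.0274
```

Call:
servo_tool(targets=[{"dx": 0,"dy": 0,"dz": 0,"spin": 0,"grip": 0},{"dx": 0,"dy": 0,"dz": -0.1,"spin": 0,"grip": 0},{"dx": 0,"dy": 0,"dz": -0.2,"spin": 0,"grip": 0},{"dx": 0,"dy": 0,"dz": -0.2,"spin": 0,"grip": 0},{"dx": 0,"dy": 0,"dz": -0.2,"spin": 0,"grip": 0},{"dx": 0,"dy": 0,"dz": -0.2,"spin": 0,"grip": 0},{"dx": 0,"dy": 0,"dz": -0.2,"spin": 0,"grip": 0},{"dx": 0,"dy": 0,"dz": -0.2,"spin": 0,"grip": 0},{"dx": 0,"dy": 0,"dz": -0.2,"spin": 0,"grip": 0},{"dx": 0,"dy": 0,"dz": -0.2,"spin": 0,"grip": 0}])

```text
time_s: 22.83
tcp_pos: [0.5958, 0.0652, 0.0522]
eef_rot: [180.0, 0.1, 179.8]
contact_force: [-3.2, -0.1, 5.6]
gripper_width: 0.0273
```

Call:
servo_tool(targets=[{"dx": 0,"dy": 0,"dz": 0,"spin": 0,"grip": 45},{"dx": 0,"dy": 0,"dz": 0,"spin": 0,"grip": 45},{"dx": 0,"dy": 0,"dz": 0,"spin": 0,"grip": 45},{"dx": 0,"dy": 0,"dz": 0,"spin": 0,"grip": 45},{"dx": 0,"dy": 0,"dz": 1,"spin": 0,"grip": 45},{"dx": 0,"dy": 0,"dz": 3.5,"spin": 0,"grip": 45},{"dx": 0,"dy": 0,"dz": 7,"spin": 0,"grip": 45},{"dx": 0,"dy": 0,"dz": 11,"spin": 0,"grip": 45},{"dx": -0.5,"dy": 1,"dz": 15,"spin": 0,"grip": 60},{"dx": -1,"dy": 4,"dz": 17.5,"spin": 0,"grip": 60}])

```text
time_s: 23.67
tcp_pos: [0.5865, 0.1032, 0.2312]
eef_rot: [180.0, 0.3, 179.7]
contact_force: [1.0, 0.9, -0.2]
gripper_width: 0.0477
```

Call:
servo_tool(targets=[{"dx": -1,"dy": 3.5,"dz": 1,"spin": 0,"grip": 100},{"dx": -2,"dy": 7,"dz": 2,"spin": 0,"grip": 100},{"dx": -3,"dy": 10.5,"dz": 2.5,"spin": 0,"grip": 100},{"dx": -4,"dy": 14,"dz": 2.5,"spin": 0,"grip": 100},{"dx": -5.2,"dy": 17.5,"dz": 2.5,"spin": 0,"grip": 100},{"dx": -6.4,"dy": 20.5,"dz": 2.5,"spin": 0,"grip": 100},{"dx": -7.5,"dy": 22.5,"dz": 2.5,"spin": 0,"grip": 100},{"dx": -8.5,"dy": 23.5,"dz": 2.5,"spin": 0,"grip": 100},{"dx": -8.5,"dy": 23.5,"dz": 2.5,"spin": 0,"grip": 100},{"dx": -8.5,"dy": 23.5,"dz": 2.5,"spin": 0,"grip": 100}])

```text
time_s: 24.5
tcp_pos: [0.5, 0.3402, 0.2513]
eef_rot: [180.0, 0.0, 179.9]
contact_force: [0.5, 0.4, -0.4]
gripper_width: 0.0876
```

```bash
python3 look.py w7 pack_center:0.045
```

```text
24.6 [0.5007 0.3393 0.2512] [1.800e+02 2.000e-02 1.798e+02]
pack_center 0.76 [279.0, 13.0, 348.0, 128.0] sat 12.0 ctr 315 70 59 109 9 [0.4047 0.3371 0.045 ]
```

View pics/w7.png

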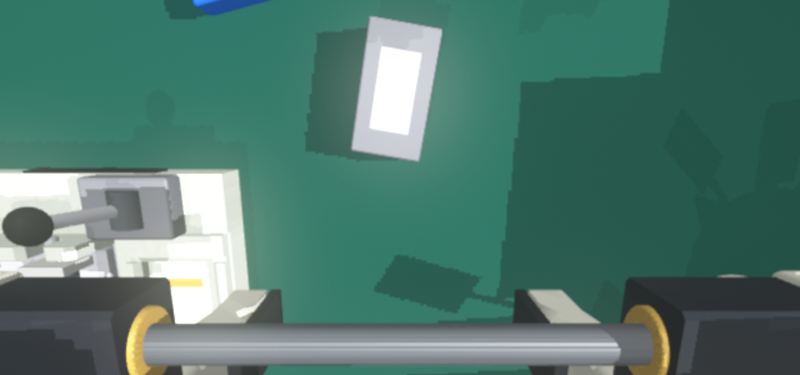

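The pack's top corners are at (369,16), (442,28), (419,160) and (352,150).

```bash
python3 - <<'E'
from fit import *
w=np.load("w7.npz"); k=(w["K"],w["T"])
fit([((369,16),(-50,-28,45)),((442,28),(-50,28,45)),((420,161),(50,28,45)),((352,151),(50,-28,45))],k,(1.25,1.25),(0,0),[.4,.34,-.1])
E
```

```text
[ 0.4071  0.3385 -0.1561] yaw -8.95 res [-0.5, -0.6, 0.5, -0.2, 0.5, 0.8, -0.5, 0.2]
```

Call:
servo_tool(targets=[{"dx": -2,"dy": 0,"dz": -2.5,"spin": -0.03,"grip": 100},{"dx": -4,"dy": 0,"dz": -5,"spin": -0.07,"grip": 100},{"dx": -6,"dy": 0,"dz": -7.5,"spin": -0.11,"grip": 100},{"dx": -8,"dy": -0.1,"dz": -10,"spin": -0.153,"grip": 100},{"dx": -9.2,"dy": -0.1,"dz": -12.5,"spin": -0.153,"grip": 100},{"dx": -9.4,"dy": -0.1,"dz": -14.5,"spin": -0.153,"grip": 100},{"dx": -9.4,"dy": -0.1,"dz": -16,"spin": -0.153,"grip": 100},{"dx": -9.4,"dy": -0.1,"dz": -16.5,"spin": -0.153,"grip": 100},{"dx": -9.4,"dy": -0.1,"dz": -16.5,"spin": -0.153,"grip": 100},{"dx": -9.4,"dy": -0.1,"dz": -16.5,"spin": -0.153,"grip": 100}])

```text
time_s: 25.53
tcp_pos: [0.4072, 0.339, 0.0864]
eef_rot: [180.0, 0.0, 171.0]
contact_force: [0.1, -0.6, 0.6]
gripper_width: 0.0873
```

Call:
servo_tool(targets=[{"dx": 0,"dy": 0,"dz": -2,"spin": 0,"grip": 100},{"dx": 0,"dy": 0,"dz": -4,"spin": 0,"grip": 100},{"dx": 0,"dy": 0,"dz": -5.5,"spin": 0,"grip": 100},{"dx": 0,"dy": 0,"dz": -6.2,"spin": 0,"grip": 100},{"dx": 0,"dy": 0,"dz": -6.5,"spin": 0,"grip": 100},{"dx": 0,"dy": 0,"dz": -6.5,"spin": 0,"grip": 100},{"dx": 0,"dy": 0,"dz": -6.5,"spin": 0,"grip": 20},{"dx": 0,"dy": 0,"dz": -6.5,"spin": 0,"grip": 20},{"dx": 0,"dy": 0,"dz": -6.5,"spin": 0,"grip": 20},{"dx": 0,"dy": 0,"dz": -6.5,"spin": 0,"grip": 20}], squeeze=45)

```text
time_s: 26.37
tcp_pos: [0.4067, 0.3394, 0.0215]
eef_rot: [179.9, 0.0, 171.1]
contact_force: [0.4, 0.1, -1.1]
gripper_width: 0.0668
```

Call:
servo_tool(targets=[{"dx": 0,"dy": 0,"dz": 0,"spin": 0,"grip": 20},{"dx": 0,"dy": 0,"dz": 0,"spin": 0,"grip": 20},{"dx": 0,"dy": 0,"dz": 0,"spin": 0,"grip": 20},{"dx": 0,"dy": 0,"dz": 0.5,"spin": 0,"grip": 20},{"dx": 0,"dy": 0,"dz": 2,"spin": 0,"grip": 20},{"dx": 0,"dy": 0,"dz": 4.5,"spin": 0.02,"grip": 20},{"dx": 0.5,"dy": -0.5,"dz": 7.5,"spin": 0.05,"grip": 20},{"dx": 1.5,"dy": -1.5,"dz": 10,"spin": 0.08,"grip": 20},{"dx": 3,"dy": -3,"dz": 12,"spin": 0.12,"grip": 20},{"dx": 5,"dy": -5,"dz": 13,"spin": 0.152,"grip": 20}])

```text
time_s: 27.2
tcp_pos: [0.457, 0.2901, 0.1536]
eef_rot: [179.8, 0.1, 180.0]
contact_force: [0.0, 0.6, -5.8]
gripper_width: 0.0556
```

Call:
servo_tool(targets=[{"dx": 2.2,"dy": -2.2,"dz": 0,"spin": 0,"grip": 20},{"dx": 4.5,"dy": -4.5,"dz": 0,"spin": 0,"grip": 20},{"dx": 7,"dy": -7,"dz": 0,"spin": 0,"grip": 20},{"dx": 9.5,"dy": -9.3,"dz": 0,"spin": 0,"grip": 20},{"dx": 11.8,"dy": -11.6,"dz": 0,"spin": 0,"grip": 20},{"dx": 13.4,"dy": -13.1,"dz": 0,"spin": 0,"grip": 20},{"dx": 13.9,"dy": -13.7,"dz": 0,"spin": 0,"grip": 20},{"dx": 13.9,"dy": -13.7,"dz": 0,"spin": 0,"grip": 20},{"dx": 13.9,"dy": -13.7,"dz": 0,"spin": 0,"grip": 20},{"dx": 13.9,"dy": -13.7,"dz": 0,"spin": 0,"grip": 20}])

```text
time_s: 28.03
tcp_pos: [0.5946, 0.1525, 0.1503]
eef_rot: [180.0, -0.1, 179.8]
contact_force: [0.1, -0.1, -5.5]
gripper_width: 0.0559
```

```bash
python3 look.py w8; python3 st.py
```

```text
28.1333 [0.5947 0.1529 0.1508] [ 1.7999e+02 -2.0000e-02  1.7983e+02]
{'time_s': 28.1833, 'tcp_pos': [0.5948, 0.1529, 0.1509], 'eef_rot': [179.9865, -0.0011, 179.8313], 'contact_force': [0.6443, 0.2373, -5.6486], 'gripper_width': 0.0554}
```

View pics/w8.png

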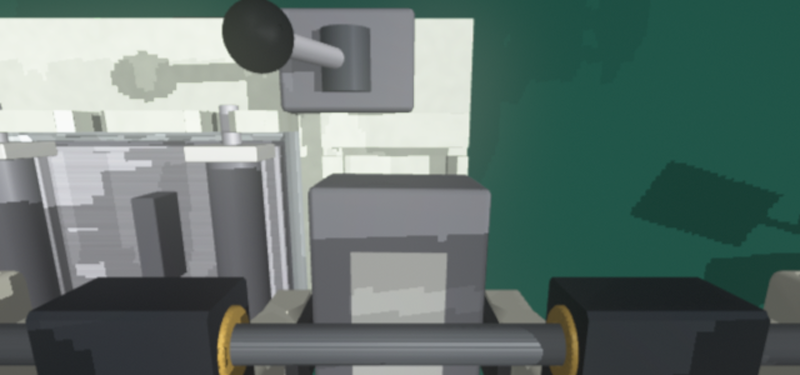

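The pack is held straight, centred on the jaws and above the bay. Lowering it.

Call:
servo_tool(targets=[{"dx": 0.05,"dy": 0,"dz": -2,"spin": 0,"grip": 20},{"dx": 0.05,"dy": 0,"dz": -4,"spin": 0,"grip": 20},{"dx": 0.05,"dy": 0,"dz": -6,"spin": 0,"grip": 20},{"dx": 0.05,"dy": 0,"dz": -7,"spin": 0,"grip": 20},{"dx": 0.05,"dy": 0,"dz": -7.6,"spin": 0,"grip": 20},{"dx": 0.05,"dy": 0,"dz": -8,"spin": 0,"grip": 20},{"dx": 0.05,"dy": 0,"dz": -8.4,"spin": 0,"grip": 20},{"dx": 0.05,"dy": 0,"dz": -8.8,"spin": 0,"grip": 20},{"dx": 0.05,"dy": 0,"dz": -9.1,"spin": 0,"grip": 20},{"dx": 0.05,"dy": 0,"dz": -9.3,"spin": 0,"grip": 20}])

```text
time_s: 29.02
tcp_pos: [0.5962, 0.1521, 0.058]
eef_rot: [180.0, 0.0, 179.8]
contact_force: [-0.9, -0.1, -4.6]
gripper_width: 0.0556
```

Call:
servo_tool(targets=[{"dx": 0,"dy": 0,"dz": -0.1,"spin": 0,"grip": 20},{"dx": 0,"dy": 0,"dz": -0.2,"spin": 0,"grip": 20},{"dx": 0,"dy": 0,"dz": -0.2,"spin": 0,"grip": 20},{"dx": 0,"dy": 0,"dz": -0.3,"spin": 0,"grip": 20},{"dx": 0,"dy": 0,"dz": -0.3,"spin": 0,"grip": 20},{"dx": 0,"dy": 0,"dz": -0.3,"spin": 0,"grip": 20},{"dx": 0,"dy": 0,"dz": -0.3,"spin": 0,"grip": 20},{"dx": 0,"dy": 0,"dz": -0.3,"spin": 0,"grip": 20},{"dx": 0,"dy": 0,"dz": -0.3,"spin": 0,"grip": 20},{"dx": 0,"dy": 0,"dz": -0.3,"spin": 0,"grip": 20}])

```text
time_s: 29.85
tcp_pos: [0.5962, 0.1521, 0.0561]
eef_rot: [180.0, 0.1, 179.8]
contact_force: [-3.8, 0.4, 5.4]
gripper_width: 0.0555
```

Call:
servo_tool(targets=[{"dx": 0,"dy": 0,"dz": 0.2,"spin": 0,"grip": 75},{"dx": 0,"dy": 0,"dz": 0.2,"spin": 0,"grip": 75},{"dx": 0,"dy": 0,"dz": 0.2,"spin": 0,"grip": 75},{"dx": 0,"dy": 0,"dz": 0.2,"spin": 0,"grip": 75},{"dx": 0,"dy": 0,"dz": 1,"spin": 0,"grip": 75},{"dx": 0,"dy": 0,"dz": 3.5,"spin": 0,"grip": 75},{"dx": 0,"dy": 0,"dz": 7,"spin": 0,"grip": 75},{"dx": 0,"dy": 0,"dz": 11,"spin": 0,"grip": 75},{"dx": -1,"dy": -1,"dz": 15,"spin": 0,"grip": 75},{"dx": -2,"dy": -3,"dz": 18,"spin": 0,"grip": 75}])

```text
time_s: 30.68
tcp_pos: [0.5768, 0.123, 0.2385]
eef_rot: [180.0, 0.2, 179.9]
contact_force: [1.6, -0.0, 0.8]
gripper_width: 0.066
```

Call:
servo_tool(targets=[{"dx": -1,"dy": -2,"dz": 3,"spin": 0,"grip": 50},{"dx": -2,"dy": -4,"dz": 6,"spin": 0,"grip": 20},{"dx": -2.8,"dy": -4.8,"dz": 9,"spin": 0,"grip": 0},{"dx": -2.8,"dy": -4.8,"dz": 9.2,"spin": 0,"grip": 0},{"dx": -2.8,"dy": -4.8,"dz": 9.2,"spin": 0,"grip": 0},{"dx": -2.8,"dy": -4.8,"dz": 9.2,"spin": 0,"grip": 0},{"dx": -2.8,"dy": -4.8,"dz": 9.2,"spin": 0,"grip": 0},{"dx": -2.8,"dy": -4.8,"dz": 9.2,"spin": 0,"grip": 0},{"dx": -2.8,"dy": -4.8,"dz": 9.2,"spin": 0,"grip": 0},{"dx": -2.8,"dy": -4.8,"dz": 9.2,"spin": 0,"grip": 0}])

```text
time_s: 31.52
tcp_pos: [0.5479, 0.0742, 0.3258]
eef_rot: [-180.0, -0.1, 179.8]
contact_force: [0.2, -0.6, 1.2]
gripper_width: 0.0049
```

```bash
python3 look.py w9; python3 st.py; python3 - <<'E'
import numpy as np,cv2
im=np.load("w9.npz")["im"][75:265,150:430]
cv2.imwrite("pics/w9z.png",cv2.resize(im,None,fx=2.85,fy=2.85,interpolation=cv2.INTER_CUBIC))
E
```

```text
31.6167 [0.548  0.0742 0.3262] [-1.7997e+02 -5.0000e-02  1.7977e+02]
{'time_s': 31.6667, 'tcp_pos': [0.548, 0.0741, 0.3264], 'eef_rot': [-179.9787, -0.0362, 179.7669], 'contact_force': [-0.4672, 0.8967, 0.3745], 'gripper_width': 0.0007}
```

View pics/w9z.png

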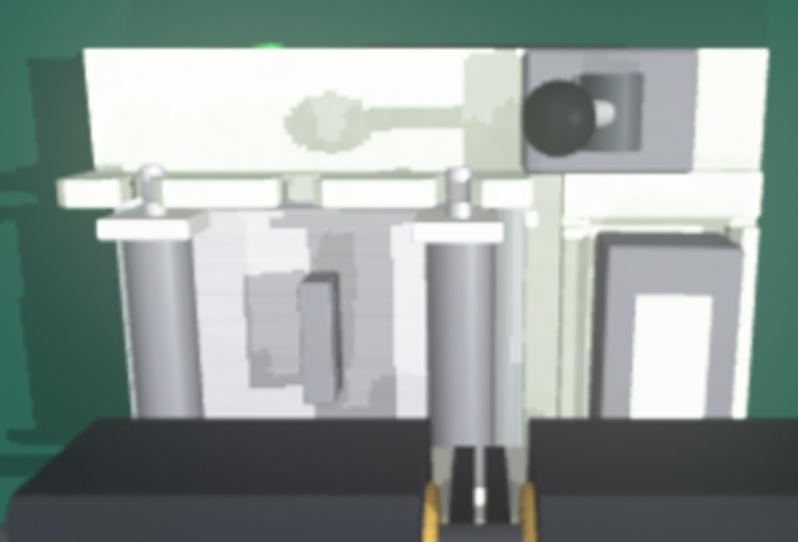

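Everything sits home: both axles are in slots 0 and 2, the tray is flat and the pack is inside the bay lip. The lever knob at zoomed (560,118) is still at off. I'll go down beside the lever with the fingers shut.

Call:
servo_tool(targets=[{"dx": -1.5,"dy": -1,"dz": -3,"spin": 0,"grip": 0},{"dx": -3,"dy": -2.2,"dz": -6,"spin": 0,"grip": 0},{"dx": -4.5,"dy": -3.5,"dz": -9,"spin": 0,"grip": 0},{"dx": -5.4,"dy": -4.2,"dz": -12,"spin": 0,"grip": 0},{"dx": -5.4,"dy": -4.2,"dz": -15,"spin": 0,"grip": 0},{"dx": -5.4,"dy": -4.2,"dz": -18,"spin": 0,"grip": 0},{"dx": -5.4,"dy": -4.2,"dz": -21,"spin": 0,"grip": 0},{"dx": -5.4,"dy": -4.2,"dz": -23.5,"spin": 0,"grip": 0},{"dx": -5.4,"dy": -4.2,"dz": -25,"spin": 0,"grip": 0},{"dx": -5.4,"dy": -4.2,"dz": -25,"spin": 0,"grip": 0}])

```text
time_s: 32.5
tcp_pos: [0.4918, 0.0312, 0.0737]
eef_rot: [-179.9, -0.3, 179.7]
contact_force: [-0.8, -1.1, -0.1]
gripper_width: 0.0009
```

Call:
servo_tool(targets=[{"dx": 0,"dy": 1,"dz": 0,"spin": 0,"grip": 0},{"dx": 0,"dy": 2,"dz": 0,"spin": 0,"grip": 0},{"dx": 0,"dy": 3,"dz": 0,"spin": 0,"grip": 0},{"dx": 0,"dy": 4,"dz": 0,"spin": 0,"grip": 0},{"dx": 0,"dy": 5,"dz": 0,"spin": 0,"grip": 0},{"dx": 0,"dy": 6,"dz": 0,"spin": 0,"grip": 0},{"dx": 0,"dy": 6.8,"dz": 0,"spin": 0,"grip": 0},{"dx": 0,"dy": 7.4,"dz": 0,"spin": 0,"grip": 0},{"dx": 0,"dy": 7.8,"dz": 0,"spin": 0,"grip": 0},{"dx": 0,"dy": 7.8,"dz": 0,"spin": 0,"grip": 0}])

```text
time_s: 33.33
tcp_pos: [0.4962, 0.1128, 0.0792]
eef_rot: [179.8, 0.3, 179.9]
contact_force: [1.9, 2.6, 8.1]
gripper_width: 0.0008
```

```bash
python3 look.py w10; python3 st.py
```

```text
33.4333 [0.4963 0.1126 0.0791] [179.82   0.31 179.87]
{'time_s': 33.4833, 'tcp_pos': [0.4963, 0.1125, 0.0791], 'eef_rot': [179.8143, 0.3156, 179.8616], 'contact_force': [0.1993, 3.0985, 7.545], 'gripper_width': 0.0007}
```

View pics/w10.png

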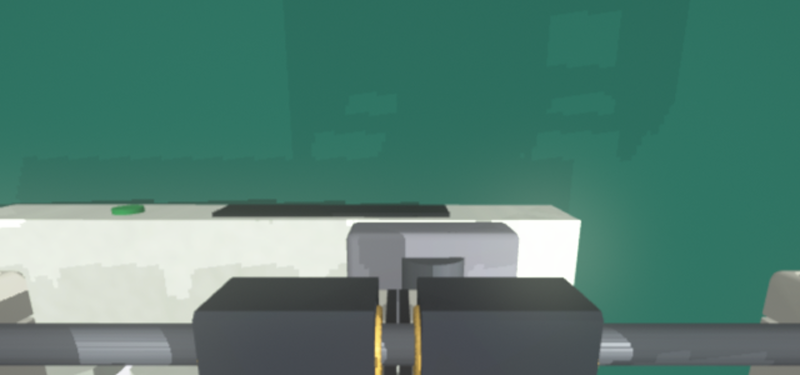

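The knob is hidden behind the gripper, and the 8 N upward force suggests the fingertips ride on something. I'll triangulate the knob from earlier pictures.

```bash
python3 - <<'E'
from h import *
from scipy.optimize import least_squares
O=[("w2",668,35,1.25,0,0),("w6",498,35,1.25,0,0),("w8",258,36,1.25,0,0),("w9",560,118,2.85,150,75),("w1",553,109,2.96,160,80)]
k=[(np.load(o[0]+".npz")["K"],np.load(o[0]+".npz")["T"]) for o in O]
uv=[np.array([(o[1]+.5)/o[3]-.5+o[4],(o[2]+.5)/o[3]-.5+o[5]]) for o in O]
f=least_squares(lambda p:np.concatenate([proj(0,p,a)-b for a,b in zip(k,uv)]),[.494,.095,.1],loss="soft_l1")
print(f.x.round(4),f.fun.round(1) if 0 else (f.cost))
E
```

```text
[0.4948 0.1017 0.1286] 0.5761682194342321
```

The knob is at z ≈ 0.129, so the pivot sits near 0.067 on a block, and the fingertips were touching that block. I'll raise and push higher up the stick.

Call:
servo_tool(targets=[{"dx": 0,"dy": 0,"dz": 0.6,"spin": 0,"grip": 0},{"dx": 0,"dy": 0,"dz": 1.2,"spin": 0,"grip": 0},{"dx": 0,"dy": 0,"dz": 1.8,"spin": 0,"grip": 0},{"dx": 0,"dy": 0,"dz": 2.4,"spin": 0,"grip": 0},{"dx": 0,"dy": 0,"dz": 2.6,"spin": 0,"grip": 0},{"dx": 0,"dy": 0.2,"dz": 2.6,"spin": 0,"grip": 0},{"dx": 0,"dy": 0.4,"dz": 2.6,"spin": 0,"grip": 0},{"dx": 0,"dy": 0.6,"dz": 2.6,"spin": 0,"grip": 0},{"dx": 0,"dy": 0.8,"dz": 2.6,"spin": 0,"grip": 0},{"dx": 0,"dy": 0.8,"dz": 2.6,"spin": 0,"grip": 0}])

```text
time_s: 34.32
tcp_pos: [0.4938, 0.1182, 0.1024]
eef_rot: [-180.0, -0.0, 179.8]
contact_force: [0.3, 0.4, -1.0]
gripper_width: 0.0005
```

Call:
servo_tool(targets=[{"dx": 0,"dy": 0.2,"dz": 0,"spin": 0,"grip": 0},{"dx": 0,"dy": 0.4,"dz": 0,"spin": 0,"grip": 0},{"dx": 0,"dy": 0.6,"dz": 0,"spin": 0,"grip": 0},{"dx": 0,"dy": 0.8,"dz": 0,"spin": 0,"grip": 0},{"dx": 0,"dy": 1,"dz": 0,"spin": 0,"grip": 0},{"dx": 0,"dy": 1.1,"dz": 0,"spin": 0,"grip": 0},{"dx": 0,"dy": 1.2,"dz": 0,"spin": 0,"grip": 0},{"dx": 0,"dy": 1.2,"dz": 0,"spin": 0,"grip": 0},{"dx": 0,"dy": 1.2,"dz": 0,"spin": 0,"grip": 0},{"dx": 0,"dy": 1.2,"dz": 0,"spin": 0,"grip": 0}])

```text
time_s: 35.15
tcp_pos: [0.4939, 0.13, 0.1028]
eef_rot: [180.0, -0.0, 179.8]
contact_force: [-0.9, -0.3, 0.1]
gripper_width: 0.0004
```

```bash
python3 st.py; python3 - <<'E'
from h import *
for c in("scene","top"):
    im=r.capture(c); cv2.imwrite(f"pics/{c}1.png",im)
    for d in r.cut_out("power",c)[:2]: print(c,round(d["p"],2),np.round(d["extent"]))
im=cv2.imread("pics/scene1.png")[140:290,260:430]; im2=cv2.imread("pics/top1.png")[130:260,210:360]
a=cv2.resize(im,(400,353),interpolation=cv2.INTER_CUBIC);b=cv2.resize(im2,(400,353),interpolation=cv2.INTER_CUBIC)
cv2.imwrite("pics/lev.png",np.hstack([a,b]))
E
```

```text
{'time_s': 35.15, 'tcp_pos': [0.4939, 0.13, 0.1028], 'eef_rot': [179.9998, -0.0029, 179.7548], 'contact_force': [-0.867, -0.2671, 0.1363], 'gripper_width': 0.0004}
scene 0.49 [391. 228. 408. 236.]
scene 0.48 [322. 226. 362. 279.]
```

View pics/lev.png

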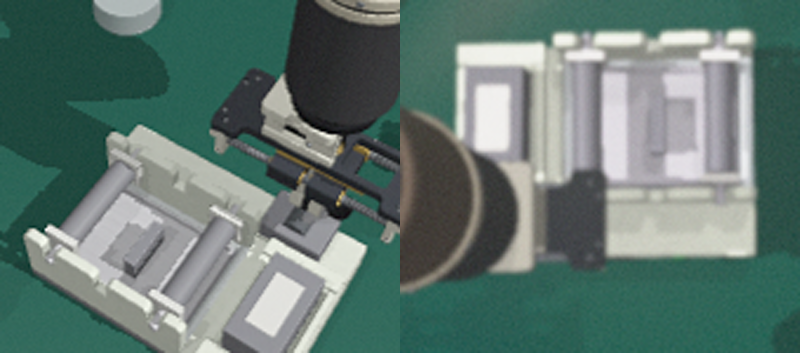

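The scene view shows both rollers down in their slots, and the knob apparently on the +y side of the fingers. I'll keep pushing until resistance shows.

Call:
servo_tool(targets=[{"dx": 0,"dy": 0.1,"dz": 0,"spin": 0,"grip": 0},{"dx": 0,"dy": 0.2,"dz": 0,"spin": 0,"grip": 0},{"dx": 0,"dy": 0.3,"dz": 0,"spin": 0,"grip": 0},{"dx": 0,"dy": 0.4,"dz": 0,"spin": 0,"grip": 0},{"dx": 0,"dy": 0.5,"dz": 0,"spin": 0,"grip": 0},{"dx": 0,"dy": 0.6,"dz": 0,"spin": 0,"grip": 0},{"dx": 0,"dy": 0.6,"dz": 0,"spin": 0,"grip": 0},{"dx": 0,"dy": 0.6,"dz": 0,"spin": 0,"grip": 0},{"dx": 0,"dy": 0.6,"dz": 0,"spin": 0,"grip": 0},{"dx": 0,"dy": 0.6,"dz": 0,"spin": 0,"grip": 0}])

```text
time_s: 36.18
tcp_pos: [0.4934, 0.1313, 0.1027]
eef_rot: [-179.6, -0.1, 179.7]
contact_force: [7.8, -22.6, 1.7]
gripper_width: -0.0001
```

Call:
servo_tool(targets=[{"dx": 0,"dy": 0.1,"dz": 0,"spin": 0,"grip": 0},{"dx": 0,"dy": 0.2,"dz": 0,"spin": 0,"grip": 0},{"dx": 0,"dy": 0.3,"dz": 0,"spin": 0,"grip": 0},{"dx": 0,"dy": 0.4,"dz": 0,"spin": 0,"grip": 0},{"dx": 0,"dy": 0.5,"dz": 0,"spin": 0,"grip": 0},{"dx": 0,"dy": 0.5,"dz": 0,"spin": 0,"grip": 0},{"dx": 0,"dy": 0.5,"dz": 0,"spin": 0,"grip": 0},{"dx": 0,"dy": 0.5,"dz": 0,"spin": 0,"grip": 0},{"dx": 0,"dy": 0.5,"dz": 0,"spin": 0,"grip": 0},{"dx": 0,"dy": 0.5,"dz": 0,"spin": 0,"grip": 0}])

```text
time_s: 37.02
tcp_pos: [0.493, 0.1319, 0.1026]
eef_rot: [-179.2, -0.3, 179.7]
contact_force: [14.9, -44.4, 4.0]
gripper_width: 0.0005
```

The lever hit its hard stop at tool y ≈ 0.131. I'll back off and rise to check.

Call:
servo_tool(targets=[{"dx": 0,"dy": -0.6,"dz": 0,"spin": 0,"grip": 0},{"dx": 0,"dy": -1.2,"dz": 0,"spin": 0,"grip": 0},{"dx": 0,"dy": -2.2,"dz": 0,"spin": 0,"grip": 0},{"dx": 0,"dy": -3.5,"dz": 0,"spin": 0,"grip": 0},{"dx": 0,"dy": -5,"dz": 2,"spin": 0,"grip": 0},{"dx": 1,"dy": -6,"dz": 6,"spin": 0,"grip": 0},{"dx": 2,"dy": -6.5,"dz": 10,"spin": 0,"grip": 0},{"dx": 3.5,"dy": -6.5,"dz": 14,"spin": 0,"grip": 0},{"dx": 4.8,"dy": -6.5,"dz": 18,"spin": 0,"grip": 0},{"dx": 5.4,"dy": -6.5,"dz": 22,"spin": 0,"grip": 0}])

```text
time_s: 37.85
tcp_pos: [0.5484, 0.0756, 0.3239]
eef_rot: [180.0, 0.0, 179.8]
contact_force: [0.6, 1.1, -0.7]
gripper_width: 0.0001
```

```bash
python3 look.py w11; python3 - <<'E'
from h import *
im=np.load("w11.npz")["im"][75:265,150:430]; a=cv2.resize(im,(500,339),interpolation=cv2.INTER_CUBIC)
t=r.capture("scene")[110:300,255:430]; b=cv2.resize(t,(300,326),interpolation=cv2.INTER_CUBIC); b=np.vstack([b,np.zeros((13,300,3),np.uint8)])
cv2.imwrite("pics/final.png",np.hstack([a,b]))
E
python3 st.py
```

```text
37.95 [0.5516 0.0763 0.3294] [179.8    0.65 179.79]
{'time_s': 38.05, 'tcp_pos': [0.5483, 0.0762, 0.3231], 'eef_rot': [179.8888, 0.1292, 179.7658], 'contact_force': [0.7263, 0.0895, -0.8453], 'gripper_width': 0.0004}
```

View pics/final.png

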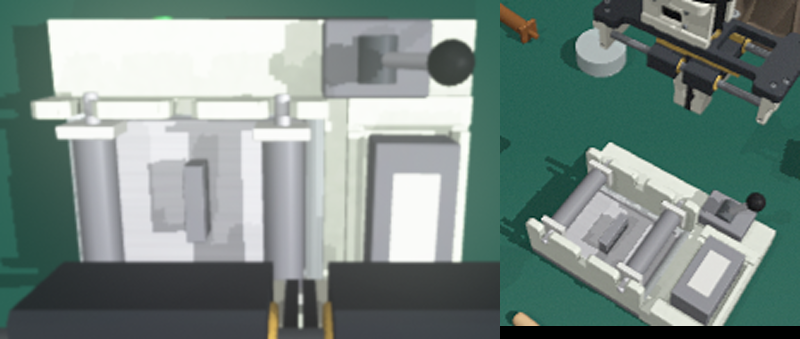

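The knob mirrors its start position (y ≈ 0.157 against 0.102, with the pivot at 0.128), so the lever is fully on. The tray, both rollers and the pack are home.

```bash
python3 -c "
from plant import r
print(r.close_job())"
```

```text
the job is handed in; nothing more can be done
None
```

The mixer is reassembled and switched on, and I handed the job in at about 38 s. I laid the drip tray in its pocket, then put the two grey rollers in pairs 0 and 2. There was no third roller, and I left the red and brown look-alikes alone. The power pack then went into its bay, and last I pushed the lever to its stop.

**Last checks:**
- **Seating heights:** the tray, both rollers and the pack each met the floor or slot bottoms within about 1 mm of the expected height, with light contact forces. The final pictures show all four still home.
- **Lever:** its knob ended at about y = 0.157 m, having started at 0.102, an even swing about the pivot at 0.128. I take that as fully on. The robot was clear of everything when I handed in.

**Did not go as planned:**
- **First lever push:** I went too low, and the fingertips rubbed the lever's block with about 8 N. I then raised the fingers and pushed higher up the stick.
- **Force at the stop:** this reached about 44 N, through the fingertips, before I backed off. That is above the 40 N limit set for the arm and gripper body, though below the 120 N wrist limit.

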